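# Drag slotted discs from under the guard and load the weight hanger

### The arm

A 7-joint arm with a two-finger parallel gripper is mounted at the origin on the work surface. World frame = base frame: x ahead of the robot, y to its left, z up, the work surface at z = 0. Lengths are in m, angles in rad, forces in N, time in s.
With the tool pointing down it reaches from about 0.4 to 0.925 m from the base axis. Payload 5.6 kg.
Tool frame: the origin (TCP) lies at the very end of the fingers, on their centre line; the grasp point (between the pads) lies 19 mm behind it; z points along the fingers, x is the direction in which the jaws open and shut, and the axes are right-handed (so a half turn about z gives the same grasp; the last joint's range is limited). The gripper opens to 85 mm and grips with 20 to 120 N. Pads are 22 mm wide; open, the fingers measure 114 mm over their backs; the gripper's body (76 mm by 85 mm) begins 54 mm behind the grasp point. The pads swing forward as they close: fully open they stand 13 mm farther back than shut.
Start: joints at [1.279, 0.468, -0.012, 1.603, 0.006, 1.071, -0.056], TCP at [0.16, -0.63, 0.231] pointing down, gripper open.
Joint ranges: [-2.53, 2.53], [-0.31, 2.02], [-1.57, 1.55], [0.28, 2.44], [-1.29, 4.43], [0.15, 1.84], [-2.92, 2.92]. Speed limits (rad/s): [2.57, 2.57, 3.14, 3.14, 3.14, 3.14, 3.14].

### API

Orientations are given as a rotation vector (axis times angle).
In Python, from station import bot gives the robot as it stands.
- The arm moves only by the shell command python3 -m pendant 'ROWS' [FORCE]. ROWS is JSON, one flat list of numbers, 7 for each row, row after row: the turn, a rotation vector about the tool's x, y, z in degrees, then the shift along the tool's x, y, z in m, then the opening, from 0 (shut) to 1 (fully open). In form: [wx, wy, wz, dx, dy, dz, jaw, wx, wy, wz, dx, dy, dz, jaw, ...]. A call has 1 to 20 rows; each row shifts and turns the pose as measured when the row begins, along the tool's axes as they then stand; what a row does not reach is not made up. A row lasts 1/12 s, in which the tool goes at most 41.7 mm and 7.16 degrees, less where a joint would pass 70% of its speed; a pose out of reach is approached as far as the arm can. A call with a gripper value outside its range is refused whole. The fingers move at their own pace and stop on an object; FORCE is the grip in N (left out, the last holds). Time passes only in rows, so rows that do not move let the fingers close. It gives the time, the measured TCP pose, the force and the opening at its end, in the units of the state.
- bot.observe(): the state, without advancing time (a new reading comes with each control period).
- bot.camera(name): name is "scene" or "top" or "wrist"; returns a dict with "img" (400x640x3 uint8, red, green, blue), "camera_matrix" (3x3 intrinsics, pixels), "R" (3x3) and "t" (3): a world point X has camera coordinates R X + t; the wrist camera has in their place "T_tool_cam" (4x4, takes a point from camera to tool coordinates, whose origin is the TCP and whose axes are the tool frame's). Camera axes: x right, y down, z forward; pixel columns grow to the right and rows downward; lengths in m; the calibration is good to about 2 mm. A picture is of the moment at which its call begins: read the wrist's pose just before it. There is no depth.
- bot.close_job(): hands the job in, once; it reports no verdict.
Trained networks look in a picture, given as the dict that the camera call returned (one of the last four; its "shot" number tells which), for a name from the list of things; names that differ only in an ending like _2 or _b are one class to them, and where a whole thing is asked for, a point or a joint stands for the part that bears it (a point fixed in the world has none). Each returns a list of dicts, best first, with "p" (0 to 1); they miss things now and then, are a little off and sometimes report something else, mostly with a low value. They report only what shows in the picture. A call takes as long as a camera call. They do not tell look-alikes from the thing itself.
- bot.boxes_of(query, picture): "at" ([x, y, z] in m, in world coordinates, good to about 4 mm: the middle of the surface that is visible of it).
- bot.silhouettes(query, picture): "region" (400x640 bool, what is visible of it).
The state is a dict: "t": time; "joint_positions": joint angles; "dq": joint speeds; "joint_torque": joint torques, N m; "tcp_pos": TCP position; "tool_rot": TCP orientation; "contact_force": force on the tool from outside, world axes, zero at the start; "ft_torque": the same for the moment, N m; "opening": finger opening in m.
Only numpy, scipy, OpenCV 4.12 (cv2) and the standard library are available. Lean on these libraries where they do the work, as an engineer would, in place of code of your own. Each camera call takes 0.05 s, during which the arm holds its last target.

### The job

Load the weight hanger for the roller check: with the hook tool, drag each slotted disc that has slid under the clear guard out to the front (no fingers under there), and lay the hook back on its grey rubber mat. Hang every slotted disc on the hanger, lying flat on the pan or on one another with the rod at the inner end of its slot, and the slots about a quarter turn apart so that none can slide off. Leave the nut, the sprocket and the bearing race where they are.

Things in the scene. Friction and masses are not known exactly. Their poses are not given: they have to be found in the camera images.
- guard_front (a point): Middle of the front (robot-side) edge of the fixed clear plastic guard, at table height. Flat plate 160 mm deep (along this frame's +x, away from the robot) and 420 mm wide (y), underside 60 mm and top 65 mm above the table, on four thin steel legs at its ends; open in front and behind.
- hook_grip (a point): Hook tool: centre of its black handle (100 mm long in x, 22 mm wide, 30 mm high), 15 mm above the tool's flat underside. A 10 mm steel bar, 18 mm above the underside, runs along +x to a down-turned V-shaped steel hook blade 28 mm tall. Lies level on handle and blade. About 0.22 kg, centre of mass about 35 mm ahead of this point; the handle is the place to grip.
- hook_tip (a point): Inside of the bottom of the hook tool's V, level with the tool's underside, 178 mm along +x from the handle's centre. The V opens towards the handle: wings 42 mm long, 74 mm wide over both tips, the tips 24 mm nearer the handle. A disc's round rim nests in it with the disc's centre about 44 mm handle-side of this point.
- mat_top (a point): Centre of the top of the fixed grey rubber mat on which the hook tool is kept: 320 mm (x) by 140 mm (y), 3 mm thick.
- hanger_pan (a point): Centre of the top of the fixed weight hanger's round pan (64 mm across, 50 mm above the table; foot 110 mm across, 12 mm high), where its upright 8 mm rod begins. The rod's ball end (20 mm across) is centred 74 mm above this point; discs go on sideways under the ball.
- disc_a_lug (a point): Slotted disc a (one that may lie under the guard, lug to the right (-y); absent in some starts): middle of its upright black lug, 22 mm above the disc's underside. Lug 24 mm long (x), 12 mm thick (y), top 34 mm above the underside, 66 mm from the disc's centre. The aluminium disc is 72 mm across, 10 mm thick; +x runs from its centre to the lug, z up. The lug is the place to grip. Mass about 0.16 kg.
- disc_a_hub (a point): Centre of disc a, half-way through its thickness (5 mm above its underside): the blind end of its 15 mm wide slot is around this point, and the rod belongs here.
- disc_a_slot (a point): Mouth of disc a's slot at the rim, opposite the lug, 36 mm from the centre (the slot opens to -x).
- disc_b_lug (a point): Slotted disc b (one that may lie under the guard, lug to the left (+y); absent in some starts): middle of its upright black lug, 22 mm above the disc's underside. Lug 24 mm long (x), 12 mm thick (y), top 34 mm above the underside, 66 mm from the disc's centre. The aluminium disc is 72 mm across, 10 mm thick; +x runs from its centre to the lug, z up. The lug is the place to grip. Mass about 0.16 kg.
- disc_b_hub (a point): Centre of disc b, half-way through its thickness (5 mm above its underside): the blind end of its 15 mm wide slot is around this point, and the rod belongs here.
- disc_b_slot (a point): Mouth of disc b's slot at the rim, opposite the lug, 36 mm from the centre (the slot opens to -x).
- disc_c_lug (a point): Slotted disc c (one that may lie in the open near the hanger; absent in some starts): middle of its upright black lug, 22 mm above the disc's underside. Lug 24 mm long (x), 12 mm thick (y), top 34 mm above the underside, 66 mm from the disc's centre. The aluminium disc is 72 mm across, 10 mm thick; +x runs from its centre to the lug, z up. The lug is the place to grip. Mass about 0.16 kg.
- disc_c_hub (a point): Centre of disc c, half-way through its thickness (5 mm above its underside): the blind end of its 15 mm wide slot is around this point, and the rod belongs here.
- disc_c_slot (a point): Mouth of disc c's slot at the rim, opposite the lug, 36 mm from the centre (the slot opens to -x).
- disc_d_lug (a point): Slotted disc d (one that may lie on top of the guard, lug towards the robot; absent in some starts): middle of its upright black lug, 22 mm above the disc's underside. Lug 24 mm long (x), 12 mm thick (y), top 34 mm above the underside, 66 mm from the disc's centre. The aluminium disc is 72 mm across, 10 mm thick; +x runs from its centre to the lug, z up. The lug is the place to grip. Mass about 0.16 kg.
- disc_d_hub (a point): Centre of disc d, half-way through its thickness (5 mm above its underside): the blind end of its 15 mm wide slot is around this point, and the rod belongs here.
- disc_d_slot (a point): Mouth of disc d's slot at the rim, opposite the lug, 36 mm from the centre (the slot opens to -x).
- nut: Bystander, to be left alone: brass hexagonal axle nut, about 62 mm across, 28 mm high. Origin at the centre of its underside.
- sprocket: Bystander, to be left alone: black polymer sprocket, about 94 mm across, 24 mm high. Origin at the centre of its underside.
- race: Bystander, to be left alone: silver ball bearing race, 72 mm across, 18 mm high. Origin at the centre of its underside.
Mind the look-alikes: they are no part of the job. Leave any pink or purple look-alike of the part that bears hanger_pan alone.

How it is judged:
By the outcome, as a careful person would: the job done as asked, in the order asked, and still so for the second after the job is handed in, with the robot touching nothing.
Of disc_a, disc_b, disc_c, disc_d only 3 to 4 are there at a start; the rules pass over those that are not, and their reading is None.
At some moment in a run one of hook, disc_c may be knocked a few centimetres aside while the robot is not near it.
It also fails if it takes over 210 s, if anything falls off the work surface, if the arm or the gripper's body presses on something with over 40 N, if the wrist force passes 120 N, or if a joint passes its speed limit or range.

## Working session

There is one attempt and no reset: what is moved stays moved. The work goes in short steps, Python scripts to look and compute and a shell command to move; the robot and the scene stay as the last step left them, time stands still between calls to the robot, and variables do not carry over. Pictures are saved under pics/ and viewed, and the job is handed in when it is done.

```bash
ls; mkdir -p pics; python3 - <<'E'
from station import bot
import cv2
print(bot.observe())
for n in ("scene","top","wrist"):
    c=bot.camera(n); cv2.imwrite(f"pics/{n}0.png",c["img"][:,:,::-1]); print(n,c["camera_matrix"].tolist(),c.get("R"),c.get("t"),c.get("T_tool_cam"))
E
```

```text
pics
{'t': 0.0, 'joint_positions': array([ 1.27902046,  0.46841636, -0.01158903,  1.60366711,  0.00603123,
        1.07134524, -0.05632182]), 'dq': array([-5.16382351e-04,  4.49452193e-05,  5.92575266e-04,  1.24834905e-03,
        2.82076491e-03, -5.76545061e-04, -2.54986824e-04]), 'joint_torque': array([-8.87834233e-07, -5.32377040e+01,  2.17459799e-02, -2.51297826e+01,
        1.15235653e-02,  7.65915611e-03, -2.14366551e-07]), 'tcp_pos': array([ 0.15981888, -0.62946208,  0.23029488]), 'tool_rot': array([-2.47903470e+00,  1.92817193e+00,  2.37831857e-03]), 'contact_force': array([ 0.09026975, -0.40070883,  0.08477732]), 'ft_torque': array([0.02430391, 0.03720022, 0.01772616]), 'opening': 0.08560083791409519}
scene [[464.52047278522474, 0.0, 326.0207301934407], [0.0, 464.52047278522474, 195.1223189246441], [0.0, 0.0, 1.0]] [[-0.06784542  0.99766483 -0.00786627]
 [ 0.53623206  0.02981497 -0.84354386]
 [-0.84133951 -0.06144874 -0.53700268]] [-0.02938526 -0.23476756  1.96549241] None
top [[487.43800116228323, 0.0, 317.88338423611077], [0.0, 487.43800116228323, 201.23935812506724], [0.0, 0.0, 1.0]] [[ 0.02951183 -0.99950505  0.0108955 ]
 [-0.99623369 -0.03030085 -0.08124216]
 [ 0.08153209 -0.00845686 -0.99663484]] [0.05850543 0.54306786 1.82179211] None
wrist [[301.26616426815133, 0.0, 319.15627061503653], [0.0, 301.26616426815133, 198.41377046558011], [0.0, 0.0, 1.0]] None None [[ 9.99999408e-01  9.08690768e-04 -5.98595411e-04  6.45715562e-04]
 [-6.82297562e-04  9.52163040e-01  3.05589724e-01 -7.96059094e-02]
 [ 8.47646987e-04 -3.05589135e-01  9.52163096e-01 -1.42526389e-01]
 [ 0.00000000e+00  0.00000000e+00  0.00000000e+00  1.00000000e+00]]
```

View pics/scene0.png

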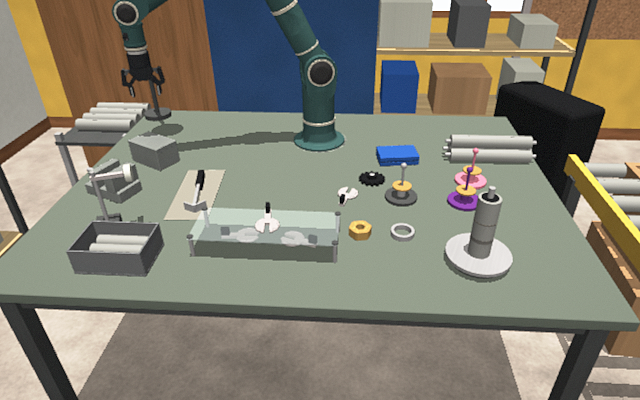

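View pics/top0.png

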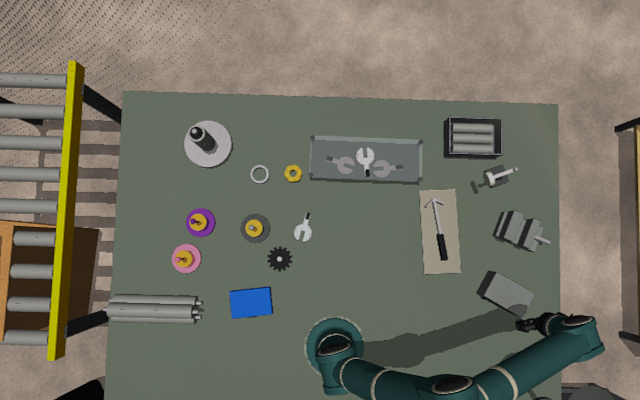

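```bash
cat > h.py <<'E'
from station import bot
import numpy as np, cv2
from scipy.spatial.transform import Rotation as Rn
def proj(c,X):
    p=c["R"]@np.asarray(X,float)+c["t"]; q=c["camera_matrix"]@p; return q[:2]/q[2]
def ray(c,uv):
    d=np.linalg.inv(c["camera_matrix"])@np.array([uv[0],uv[1],1.]); return -c["R"].T@c["t"], c["R"].T@d
def onz(c,uv,z):
    o,d=ray(c,uv); return o+d*(z-o[2])/d[2]
def wrist():
    s=bot.observe(); c=bot.camera("wrist")
    Rt=Rn.from_rotvec(s["tool_rot"]).as_matrix(); T=c["T_tool_cam"]
    Rc=Rt@T[:3,:3]; o=Rt@T[:3,3]+s["tcp_pos"]
    c["R"]=Rc.T; c["t"]=-Rc.T@o; return c
E
python3 - <<'E'
from h import *
import time
names=["guard_front","hook_grip","hook_tip","mat_top","hanger_pan","disc_a_lug","disc_a_hub","disc_a_slot","nut","sprocket","race"]
for n in ("top","scene"):
    c=bot.camera(n)
    for q in names:
        print(n,q,[(np.round(d["at"],3).tolist(),round(d["p"],2)) for d in bot.boxes_of(q,c)])
print(bot.observe()["t"])
E
```

```text
top guard_front [([0.707, -0.092, 0.066], 0.58), ([0.705, -0.095, 0.073], 0.51)]
top hook_grip [([0.422, -0.379, 0.035], 0.64)]
top hook_tip [([0.324, 0.217, 0.008], 0.7), ([0.423, -0.377, 0.029], 0.67)]
top mat_top [([0.442, -0.392, 0.003], 0.9)]
top hanger_pan [([0.433, 0.313, 0.014], 0.96), ([0.447, 0.521, 0.012], 0.9), ([0.317, 0.559, 0.012], 0.75)]
top disc_a_lug []
top disc_a_hub []
top disc_a_slot [([0.324, 0.216, 0.01], 0.72)]
top nut [([0.698, -0.094, 0.075], 0.48), ([0.648, 0.178, 0.026], 0.47)]
top sprocket [([0.324, 0.217, 0.009], 0.83), ([0.43, 0.127, 0.01], 0.68)]
top race [([0.638, 0.308, 0.02], 0.71)]
scene guard_front [([0.722, -0.088, 0.066], 0.68), ([0.708, -0.091, 0.075], 0.47)]
scene hook_grip [([0.526, -0.375, 0.028], 0.55)]
scene hook_tip [([0.526, -0.378, 0.03], 0.95)]
scene mat_top [([0.453, -0.393, 0.002], 0.61)]
scene hanger_pan [([0.453, 0.311, 0.01], 0.93), ([0.324, 0.568, 0.012], 0.88), ([0.457, 0.517, 0.016], 0.75)]
scene disc_a_lug [([0.533, -0.376, 0.029], 0.44)]
scene disc_a_hub []
scene disc_a_slot []
scene nut [([0.658, 0.178, 0.022], 0.93), ([0.534, -0.377, 0.031], 0.67)]
scene sprocket [([0.339, 0.22, 0.011], 0.85)]
scene race [([0.652, 0.307, 0.009], 0.75)]
1.35
```

```bash
python3 - <<'E'
import cv2
t=cv2.imread("pics/top0.png"); s=cv2.imread("pics/scene0.png")
cv2.imwrite("pics/tz1.png",cv2.resize(t[125:285,235:475],None,fx=3.3,fy=3.3,interpolation=cv2.INTER_CUBIC))
cv2.imwrite("pics/sz1.png",cv2.resize(s[150:270,155:440],None,fx=2.8,fy=2.8,interpolation=cv2.INTER_CUBIC))
E
```

```text
(no output)
```

View pics/tz1.png

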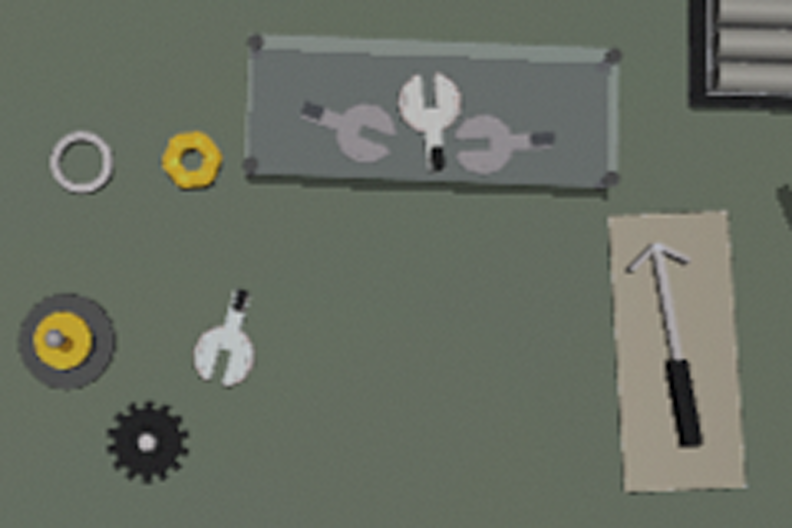

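View pics/sz1.png

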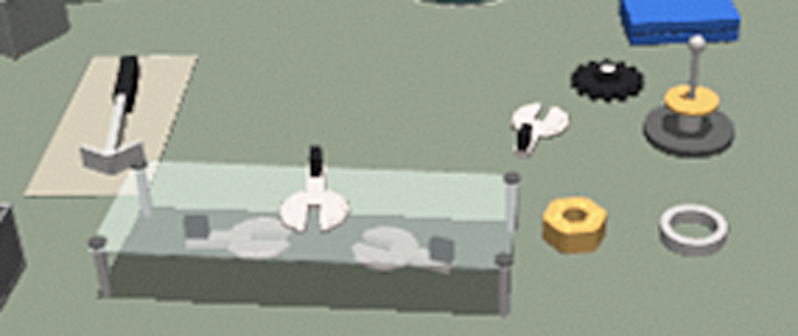

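```bash
cat > m.py <<'E'
from h import *
c=bot.camera("top")
P={"a_hub":((485,144),.01),"a_lug":((543,138),.034),"b_hub":((365,132),.01),"b_lug":((312,110),.034),"d_hub":((430,101),.075),"d_lug":((437,157),.099),"c_hub":((223,353),.01),"c_lug":((240,299),.034),"grip":((683,403),.033),"vtop":((656,245),.031),"gFL":((251,165),.065),"gFR":((611,180),.065),"gBL":((256,42),.065),"gBR":((614,55),.065),"ball":((55,339),.124),"foot":((67,341),.012),"nut":((192,160),.028),"sprk":((148,441),.024),"matTL":((609,216),.003),"matTR":((727,211),.003),"matBL":((626,491),.003),"matBR":((745,487),.003)}
for k,(p,z) in P.items(): print(k,np.round(onz(c,(235+p[0]/3.3,125+p[1]/3.3),z),4))
E
python3 m.py
```

```text
a_hub [ 0.6748 -0.1672  0.01  ]
a_lug [ 0.6802 -0.2303  0.034 ]
b_hub [ 0.6845 -0.0274  0.01  ]
b_lug [0.7043 0.0355 0.034 ]
d_hub [ 0.7116 -0.0954  0.075 ]
d_lug [ 0.645 -0.102  0.099]
c_hub [0.4236 0.1291 0.01  ]
c_lug [0.4849 0.1113 0.034 ]
grip [ 0.3821 -0.3942  0.033 ]
vtop [ 0.5612 -0.3622  0.031 ]
gFL [0.6344 0.1033 0.065 ]
gFR [ 0.6299 -0.3023  0.065 ]
gBL [0.7747 0.1019 0.065 ]
gBR [ 0.7727 -0.3039  0.065 ]
ball [0.4312 0.3079 0.124 ]
foot [0.432  0.3081 0.012 ]
nut [0.6431 0.1714 0.028 ]
sprk [0.3214 0.2105 0.024 ]
matTL [ 0.596  -0.3141  0.003 ]
matTR [ 0.606  -0.4516  0.003 ]
matBL [ 0.2796 -0.3376  0.003 ]
matBR [ 0.2881 -0.4744  0.003 ]
```

```bash
cat >> h.py <<'E'
def plan(xyz,psi_deg,n=None):
    """tool down, tool x at yaw psi. prints turn (tool axes, deg), shift in present tool frame and in final frame"""
    s=bot.observe(); R=Rn.from_rotvec(s["tool_rot"]).as_matrix(); p=np.radians(psi_deg)
    T=np.array([[np.cos(p),np.sin(p),0],[np.sin(p),-np.cos(p),0],[0,0,-1]])
    w=np.degrees(Rn.from_matrix(R.T@T).as_rotvec()); d=np.asarray(xyz)-s["tcp_pos"]
    print("t",round(s["t"],2),"tcp",np.round(s["tcp_pos"],4),"psi",round(np.degrees(np.arctan2(R[1,0],R[0,0])),2),"F",np.round(s["contact_force"],1),"open",round(s["opening"],4))
    print(" turn",np.round(w,2)," shift now",np.round(R.T@d,4)," shift after turn",np.round(T.T@d,4),"norm",round(np.linalg.norm(d),3))
E
cat > go.sh <<'E'
python3 -c "
from h import *
import sys
a=[float(v) for v in sys.argv[1:]]
plan(a[:3],a[3])" "$@"
E
chmod +x go.sh; ./go.sh 0.36 -0.40 0.2 -80; cat /dev/null; python3 -m pendant '[0,0,0,0,0,0,1]' 60
```

```text
t 1.4 tcp [ 0.16   -0.63    0.2313] psi -75.75 F [-0.3 -0.1 -0.1] open 0.0852
 turn [0.   0.   4.25]  shift now [-0.1737 -0.2505  0.0313]  shift after turn [-0.1918 -0.2369  0.0313] norm 0.306
t: 1.48
tcp_pos: [0.16, -0.63, 0.2313]
tool_rot: [2.48, -1.929, -0.0]
contact_force: [0.6, 0.1, 0.2]
opening: 0.0854
```

Could be mistaken (top picture): hanger – grey foot (254,228) against the purple (200,222) and pink (186,259) ones, so I choose grey. Discs – white with lug at (303,228), (365,158), (345,165), (381,171), against race (259,174), nut (293,173), sprocket (279,259). The hook is only at (437,235).

```bash
python3 -m pendant '[0,0,0.43,-0.018,-0.0245,0.003,0.6,0,0,0.43,-0.018,-0.0245,0.003,0.6,0,0,0.43,-0.018,-0.0245,0.003,0.6,0,0,0.43,-0.018,-0.0245,0.003,0.6,0,0,0.43,-0.018,-0.0245,0.003,0.6,0,0,0.43,-0.018,-0.0245,0.003,0.6,0,0,0.43,-0.018,-0.0245,0.003,0.6,0,0,0.43,-0.018,-0.0245,0.003,0.6,0,0,0.43,-0.018,-0.0245,0.003,0.6,0,0,0.43,-0.018,-0.0245,0.003,0.6,0,0,0,0,0,0,0.6]' && ./go.sh 0.36 -0.4 0.2 -80; python3 - <<'E'
from h import *
c=wrist(); cv2.imwrite("pics/w1.png",c["img"][:,:,::-1])
for q in("hook_grip","hook_tip"): print(q,[(np.round(d["at"],3).tolist(),round(d["p"],2)) for d in bot.boxes_of(q,c)])
for d in bot.silhouettes("hook_grip",c): 
    m=d["region"]; print(d["p"],m.sum(),[ (v.min(),v.max()) for v in np.nonzero(m)])
# predicted points
for X in [(0.382,-0.394,0.033),(0.561,-0.362,0.031)]: print(proj(c,X))
E
```

```text
t: 2.4
tcp_pos: [0.3674, -0.3958, 0.1996]
tool_rot: [2.391, -2.032, 0.005]
contact_force: [0.7, 0.6, -0.7]
opening: 0.0513
t 2.4 tcp [ 0.3674 -0.3958  0.1996] psi -80.74 F [ 0.7  0.6 -0.7] open 0.0513
 turn [ 0.04 -0.29 -0.74]  shift now [ 0.0029  0.008  -0.0004]  shift after turn [ 0.0028  0.008  -0.0004] norm 0.009
hook_grip [([0.419, -0.386, 0.031], 0.89)]
hook_tip [([0.416, -0.388, 0.033], 0.62)]
0.68 3206 [(np.int64(0), np.int64(208)), (np.int64(307), np.int64(330))]
[318.55305032 167.01932151]
[315.36058759 -40.45522059]
```

View pics/w1.png

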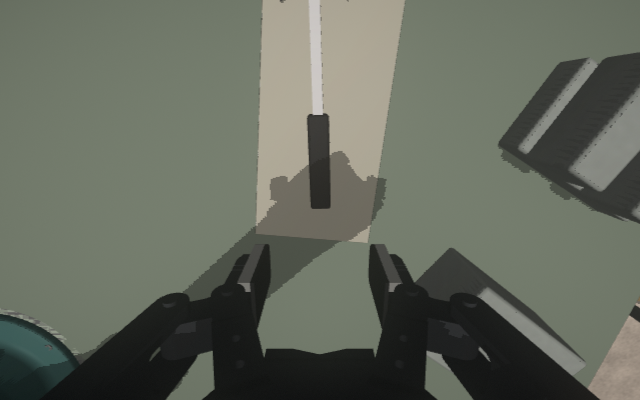

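```bash
python3 - <<'E'
from h import *
c=wrist()
for uv,z in [((318,115),.033),((320,207),.033),((320,207),.003),((319.5,113),.026),((316,5),.026)]: print(uv,np.round(onz(c,uv,z),4))
a=onz(c,(318,115),.033);b=onz(c,(320,207),.033);print((a+b)/2,np.linalg.norm(a-b))
# height by triangulating handle far end from top cam
t=bot.camera("top"); o1,d1=ray(c,(318,115)); o2,d2=ray(t,(235+678/3.3,125+361/3.3))
A=np.array([d1,-d2]).T; k=np.linalg.lstsq(A,o2-o1,rcond=None)[0]; print("tri",o1+d1*k[0],o2+d2*k[1])
E
./go.sh 0.382 -0.394 0.03 -80
```

```text
(318, 115) [ 0.4275 -0.3929  0.033 ]
(320, 207) [ 0.3323 -0.4097  0.033 ]
(320, 207) [ 0.3217 -0.4116  0.003 ]
(319.5, 113) [ 0.4294 -0.3942  0.026 ]
(316, 5) [ 0.5228 -0.3766  0.026 ]
[ 0.37989718 -0.40128978  0.033     ] 0.09673380326911739
tri [ 0.42684959 -0.39309679  0.01704114] [ 0.42982336 -0.39233745  0.01690524]
t 2.7 tcp [ 0.3613 -0.4029  0.2   ] psi -81.39 F [-0.1  0.5  0.7] open 0.0512
 turn [ 0.21 -0.47 -1.39]  shift now [-0.0071 -0.0224  0.1699]  shift after turn [-0.0051 -0.022   0.17  ] norm 0.172
```

```bash
python3 -m pendant '[0,0,0,0,0,0,0.6,0,0,0,0,0,0,0.6]'; python3 - <<'E'
from h import *
c=wrist(); cv2.imwrite("pics/w2.png",cv2.resize(c["img"][0:240,220:420,::-1],None,fx=2.5,fy=2.5))
np.save("w2R.npy",np.c_[c["R"],c["t"]]); print(bot.observe()["tcp_pos"])
E
```

```text
t: 2.87
tcp_pos: [0.3596, -0.4047, 0.2001]
tool_rot: [2.371, -2.048, 0.006]
contact_force: [-0.8, -0.3, 0.2]
opening: 0.0514
[ 0.359523   -0.40478866  0.2001228 ]
```

View pics/w2.png

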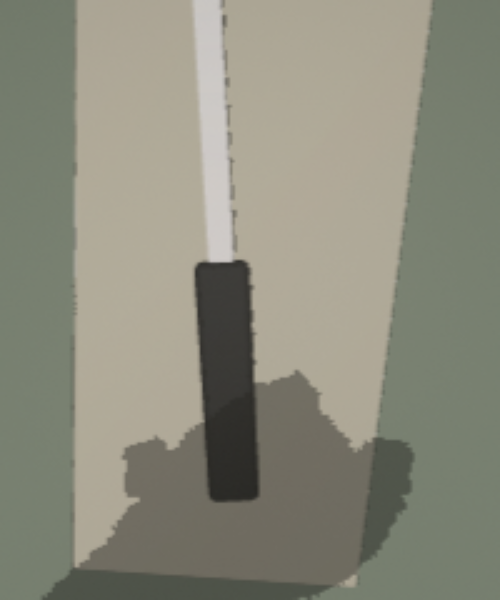

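```bash
python3 - <<'E'
from h import *
c=wrist()
a=onz(c,(308.4,104.8),.033);b=onz(c,(313.0,200),.033);print(a,b,(a+b)/2,np.linalg.norm(a-b),np.degrees(np.arctan2(*(a-b)[1::-1])))
t=bot.camera("top"); o1,d1=ray(c,(308.4,104.8)); o2,d2=ray(t,(235+678/3.3,125+361/3.3))
A=np.array([d1,-d2]).T; k=np.linalg.lstsq(A,o2-o1,rcond=None)[0]; print("tri",o1+d1*k[0],o2+d2*k[1])
print(bot.observe()["tcp_pos"])
E
./go.sh 0.382 -0.395 0.03 -80
```

```text
[ 0.43353851 -0.38498632  0.033     ] [ 0.33683706 -0.40321275  0.033     ] [ 0.38518779 -0.39409953  0.033     ] 0.09840413432506342 10.673968035316216
tri [ 0.43368849 -0.38519675  0.04186018] [ 0.42929295 -0.38578329  0.04192065]
[ 0.36001153 -0.40425266  0.20008402]
t 3.02 tcp [ 0.36   -0.4043  0.2001] psi -81.57 F [-0.6  0.3  0.5] open 0.0511
 turn [ 0.22 -0.49 -1.57]  shift now [-0.0074 -0.0237  0.1699]  shift after turn [-0.0053 -0.0233  0.1701] norm 0.172
```

```bash
./go.sh 0.385 -0.394 0.05 -79.5; python3 -m pendant '[0.05,-0.1,-0.5,-0.0015,-0.007,0.035,0.6,0.05,-0.1,-0.5,-0.0015,-0.007,0.037,0.6,0.05,-0.1,-0.5,-0.0015,-0.007,0.037,0.6,0.05,-0.1,-0.5,-0.0015,-0.006,0.037,0.6,0,0,0,0,0,0,0.6,0,0,0,0,0,0,0.6]'; ./go.sh 0.385 -0.394 0.008 -79.5
```

```text
t 3.02 tcp [ 0.36   -0.4043  0.2001] psi -81.57 F [-0.6  0.3  0.5] open 0.0511
 turn [ 0.22 -0.48 -2.07]  shift now [-0.0078 -0.0268  0.1499]  shift after turn [-0.0055 -0.0264  0.1501] norm 0.152
t: 3.52
tcp_pos: [0.3885, -0.3994, 0.0521]
tool_rot: [2.411, -2.011, 0.016]
contact_force: [0.6, -0.7, 0.4]
opening: 0.0512
t 3.52 tcp [ 0.3885 -0.3994  0.0521] psi -79.68 F [ 0.6 -0.7  0.4] open 0.0512
 turn [-0.27 -0.52 -0.18]  shift now [-0.0063  0.0027  0.044 ]  shift after turn [-0.0059  0.0025  0.0441] norm 0.045
```

```bash
python3 -m pendant '[-0.2,-0.3,0,-0.006,0.002,0.018,0.6,0,-0.2,0,0,0,0.016,0.6,0,0,0,0,0,0.004,0.6,0,0,0,0,0,0,0.6]'; ./go.sh 0.385 -0.394 0.008 -79.5; python3 - <<'E'
from h import *
c=wrist(); cv2.imwrite("pics/w3.png",c["img"][:,:,::-1])
E
```

```text
t: 3.85
tcp_pos: [0.3876, -0.3979, 0.0201]
tool_rot: [2.41, -2.015, 0.015]
contact_force: [-0.4, 0.1, 0.8]
opening: 0.0513
t 3.85 tcp [ 0.3876 -0.3979  0.0201] psi -79.8 F [-0.4  0.1  0.8] open 0.0513
 turn [-0.33 -0.46 -0.3 ]  shift now [-0.0044  0.002   0.012 ]  shift after turn [-0.0043  0.0019  0.0121] norm 0.013
```

View pics/w3.png

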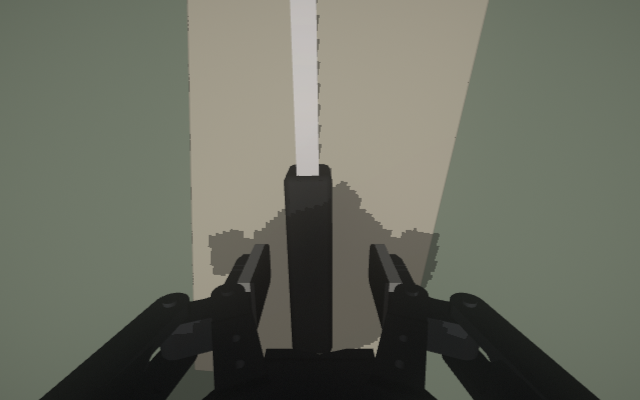

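```bash
python3 -m pendant '[-0.3,-0.4,0,-0.006,0.003,0.008,0.6,0,0,0,0,0,0.006,0.6,0,0,0,0,0,0,0.6,0,0,0,0,0,0,0.6]'; ./go.sh 0.385 -0.394 0.008 -79.5; python3 -m pendant '[0,0,0,-0.002,0,0,0,0,0,0,0,0,0,0,0,0,0,0,0,0,0,0,0,0,0,0,0,0,0,0,0,0,0,0,0]' 100;./go.sh 0.385 -0.394 0.008 -79.5;
```

```text
t: 4.23
tcp_pos: [0.3857, -0.3954, 0.0108]
tool_rot: [2.408, -2.016, 0.016]
contact_force: [-0.2, 0.6, 0.2]
opening: 0.0514
t 4.23 tcp [ 0.3857 -0.3954  0.0108] psi -79.87 F [-0.2  0.6  0.2] open 0.0514
 turn [-0.31 -0.5  -0.37]  shift now [-0.0015  0.0004  0.0028]  shift after turn [-0.0015  0.0004  0.0028] norm 0.003
t: 4.65
tcp_pos: [0.3856, -0.3935, 0.012]
tool_rot: [2.408, -2.015, 0.018]
contact_force: [-0.0, 0.2, -1.2]
opening: 0.0199
t 4.65 tcp [ 0.3856 -0.3935  0.012 ] psi -79.85 F [-0.   0.2 -1.2] open 0.0199
 turn [-0.34 -0.55 -0.35]  shift now [0.0003 0.0007 0.004 ]  shift after turn [0.0003 0.0007 0.004 ] norm 0.004
```

```bash
python3 -m pendant '[0,0,0,0,0,-0.02,0,0,0,0,0,0,-0.025,0,0,0,1.7,0,0,-0.01,0,0,0,1.7,0,0,0,0,0,0,1.7,0,0,0,0,0,0,1.7,0,0,0,0,0,0,1.7,0,0,0,0,0,0,1.7,0,0,0,0,0,0,0,0,0,0,0]' ;./go.sh 0.42 -0.167 0.06 -90
```

```text
t: 5.4
tcp_pos: [0.3819, -0.3905, 0.0626]
tool_rot: [2.197, -2.244, 0.003]
contact_force: [0.1, 0.1, -1.4]
opening: 0.02
t 5.4 tcp [ 0.3819 -0.3905  0.0626] psi -91.19 F [ 0.1  0.1 -1.4] open 0.02
 turn [-0.03 -0.14 -1.19]  shift now [-0.2242 -0.0335  0.0021]  shift after turn [-0.2235 -0.0381  0.0026] norm 0.227
```

```bash
python3 -m pendant '[0,0,-0.2,-0.03,-0.005,0,0,0,0,-0.2,-0.03,-0.005,0,0,0,0,-0.2,-0.03,-0.005,0,0,0,0,-0.2,-0.03,-0.005,0,0,0,0,-0.2,-0.03,-0.005,0,0,0,0,-0.2,-0.03,-0.005,0,0,0,0,0,-0.03,-0.005,0,0,0,0,0,-0.014,-0.003,0,0,0,0,0,0,0,0,0,0,0,0,0,0,0,0,0,0,0,0,0,0,0]' ;./go.sh 0.42 -0.167 0.026 -90
python3 - <<'E'
from h import *
c=wrist(); cv2.imwrite("pics/w4.png",c["img"][:,:,::-1])
s=bot.camera("scene");cv2.imwrite("pics/s4.png",cv2.resize(s["img"][150:270,155:440,::-1],None,fx=2.8,fy=2.8,interpolation=cv2.INTER_CUBIC))
t=bot.camera("top");cv2.imwrite("pics/t4.png",cv2.resize(t["img"][125:285,235:475,::-1],None,fx=3.3,fy=3.3,interpolation=cv2.INTER_CUBIC))
E
```

```text
t: 6.32
tcp_pos: [0.4201, -0.1586, 0.0538]
tool_rot: [2.21, -2.224, -0.006]
contact_force: [-0.8, 1.1, -1.1]
opening: 0.0199
t 6.32 tcp [ 0.4201 -0.1586  0.0538] psi -90.36 F [-0.8  1.1 -1.1] open 0.0199
 turn [ 0.42 -0.12 -0.36]  shift now [ 0.0083 -0.0002  0.0278]  shift after turn [0.0084 0.0001 0.0278] norm 0.029
```

View pics/w4.png

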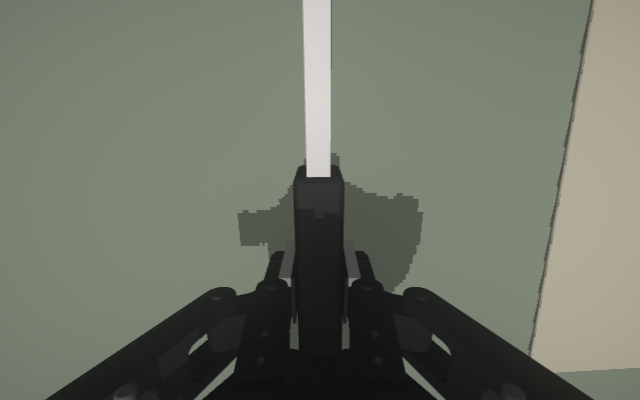

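View pics/s4.png

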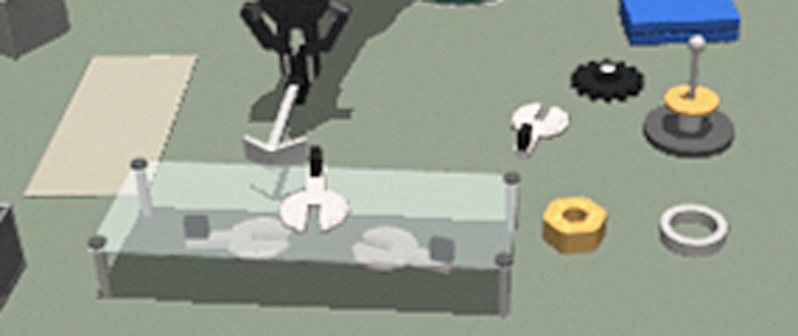

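View pics/t4.png

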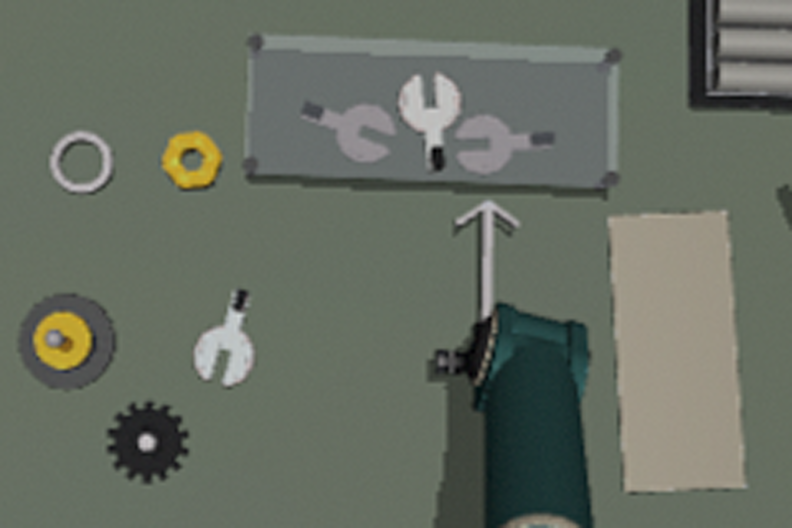

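```bash
python3 -m pendant '[0.3,0,-0.3,0.008,0,0.016,0,0,0,0,0,0,0.012,0,0,0,0,0,0,0,0,0,0,0,0,0,0,0]' ;./go.sh 0.558 -0.166 0.026 -90
```

```text
t: 6.8
tcp_pos: [0.4199, -0.1729, 0.0258]
tool_rot: [2.207, -2.232, 0.006]
contact_force: [-0.1, -0.7, -1.0]
opening: 0.0198
t 6.8 tcp [ 0.4199 -0.1729  0.0258] psi -90.63 F [-0.1 -0.7 -1. ] open 0.0198
 turn [-0.04 -0.27 -0.63]  shift now [-8.40e-03 -1.38e-01 -1.00e-04]  shift after turn [-0.0069 -0.1381 -0.0002] norm 0.138
```

```bash
python3 -m pendant '[0,0,-0.1,-0.001,-0.02,0,0,0,0,-0.1,-0.001,-0.02,0,0,0,0,-0.1,-0.001,-0.02,0,0,0,0,-0.1,-0.001,-0.02,0,0,0,0,-0.1,-0.001,-0.02,0,0,0,0,-0.1,-0.001,-0.02,0,0,0,0,0,-0.001,-0.013,0,0,0,0,0,0,0,0,0,0,0,0,0,0,0,0,0,0,0,0,0,0,0]' ;./go.sh 0.558 -0.166 0.026 -90
python3 - <<'E'
from h import *
s=bot.camera("scene");cv2.imwrite("pics/s5.png",cv2.resize(s["img"][150:270,155:440,::-1],None,fx=2.8,fy=2.8,interpolation=cv2.INTER_CUBIC))
t=bot.camera("top");cv2.imwrite("pics/t5.png",cv2.resize(t["img"][125:205,315:435,::-1],None,fx=6,fy=6,interpolation=cv2.INTER_CUBIC))
E
```

```text
t: 7.63
tcp_pos: [0.5565, -0.1729, 0.0304]
tool_rot: [2.206, -2.231, 0.008]
contact_force: [-0.8, 0.3, -1.6]
opening: 0.02
t 7.63 tcp [ 0.5565 -0.1729  0.0304] psi -90.66 F [-0.8  0.3 -1.6] open 0.02
 turn [-0.06 -0.36 -0.66]  shift now [-0.0069 -0.0014  0.0044]  shift after turn [-0.0069 -0.0015  0.0044] norm 0.008
```

View pics/s5.png

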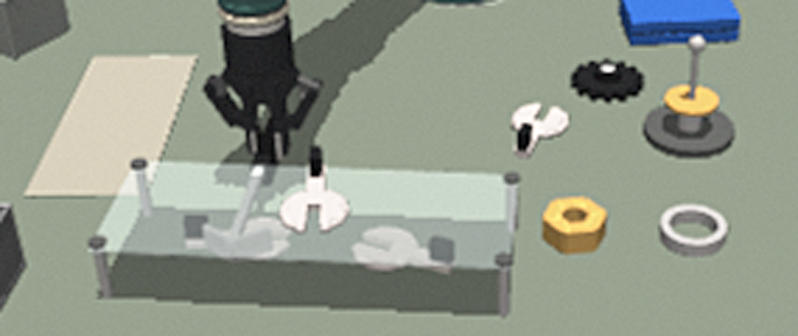

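View pics/t5.png

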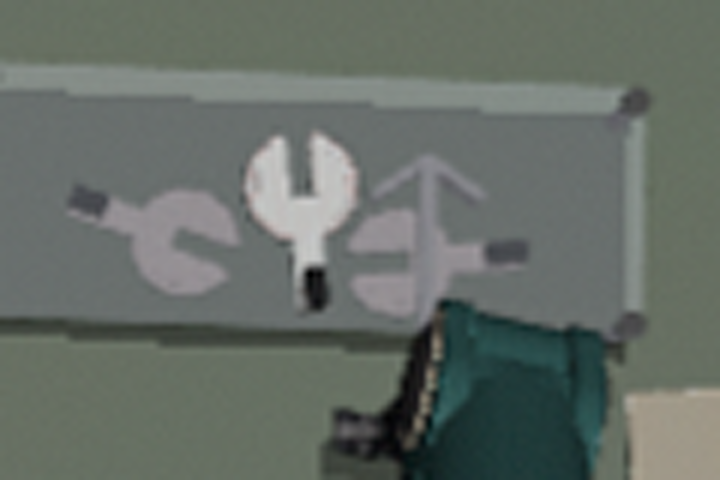

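```bash
python3 - <<'E'
from h import *
t=bot.camera("top")
for uv,z in (((315+428/6,125+157/6),.049),((315+422/6,125+310/6),.04),((382.4,168.6),.01),((315+505/6,125+250/6),.034)): print(onz(t,uv,z))
E
./go.sh 0.558 -0.166 0.026 -90
```

```text
[ 0.7356638  -0.17694334  0.049     ]
[ 0.64010631 -0.17626003  0.04      ]
[ 0.6750161  -0.16883235  0.01      ]
[ 0.68068939 -0.22887081  0.034     ]
t 7.78 tcp [ 0.5559 -0.1729  0.0302] psi -90.68 F [ 0.  -0.1 -1.6] open 0.02
 turn [-0.01 -0.36 -0.68]  shift now [-0.007  -0.002   0.0042]  shift after turn [-0.0069 -0.0021  0.0042] norm 0.008
```

```bash
python3 -m pendant '[0,0,-0.6,-0.008,-0.004,0,0,0,0,0,-0.002,-0.001,0,0,0,0,0,0,0,0.008,0,0,0,0,0,0,0.01,0,0,0,0,0,0,0,0,0,0,0,0,0,0,0]' ;./go.sh 0.558 -0.166 0.0105 -90
```

```text
t: 8.28
tcp_pos: [0.5594, -0.1619, 0.0102]
tool_rot: [2.217, -2.218, 0.005]
contact_force: [1.1, -0.0, -0.7]
opening: 0.0198
t 8.28 tcp [ 0.5594 -0.1619  0.0102] psi -90.03 F [ 1.1 -0.  -0.7] open 0.0198
 turn [ 0.1  -0.33 -0.03]  shift now [ 0.0041  0.0014 -0.0003]  shift after turn [ 0.0041  0.0014 -0.0003] norm 0.004
```

```bash
python3 -m pendant '[0,0,0,0,0.01,0,0,0,0,0,0,0.01,0,0,0,0,0,0,0.01,0,0,0,0,0,0,0.012,0,0,0,0,0,0,0.012,0,0,0,0,0,0,0.012,0,0,0,0,0,0,0.012,0,0,0,0,0,0,0.012,0,0,0,0,0,0,0.012,0,0,0,0,0,0,0.012,0,0,0,0,0,0,0.012,0,0,0,0,0,0,0.012,0,0,0,0,0,0,0.01,0,0,0,0,0,0,0.008,0,0,0,0,0,0,0.006,0,0,0,0,0,0,0.004,0,0,0,0,0,0,0,0,0]' ;./go.sh 0.388 -0.166 0.0105 -90
python3 - <<'E'
from h import *
t=bot.camera("top");cv2.imwrite("pics/t6.png",cv2.resize(t["img"][125:285,235:475,::-1],None,fx=3.3,fy=3.3,interpolation=cv2.INTER_CUBIC))
E
```

```text
t: 9.7
tcp_pos: [0.3735, -0.163, 0.0136]
tool_rot: [2.213, -2.224, 0.012]
contact_force: [0.4, -0.6, -2.0]
opening: 0.0199
t 9.7 tcp [ 0.3735 -0.163   0.0136] psi -90.29 F [ 0.4 -0.6 -2. ] open 0.0199
 turn [-0.13 -0.47 -0.29]  shift now [ 0.0029 -0.0145  0.0031]  shift after turn [ 0.003  -0.0145  0.0031] norm 0.015
```

View pics/t6.png

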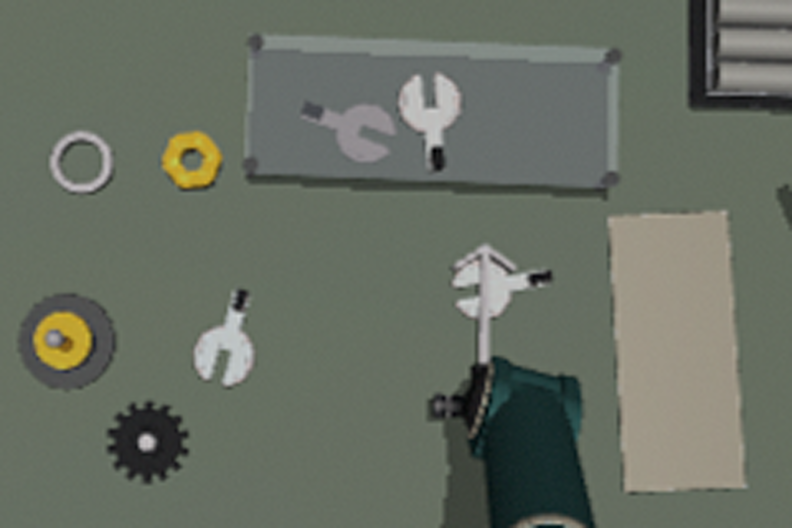

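```bash
python3 -m pendant '[0,0,0,0,-0.012,0,0,0,0,0,0,-0.004,-0.01,0,0,0,0,0,0,-0.02,0,0,0,0,0,0,-0.02,0,0,0,0,0,-0.02,0,0,0,0,0,-0.02,-0.015,0,0,0,0,0,-0.025,-0.002,0,0,0,0,0,-0.025,0,0,0,0,0,0,-0.025,0,0,0,0,0,0,-0.015,0,0,0,0,0,0,0,0,0,0,0,0,0,0,0,0,0,0]' ;./go.sh 0.425 -0.027 0.026 -90
```

```text
t 9.75 tcp [ 0.374  -0.163   0.0136] psi -90.29 F [-0.9 -0.5 -2.1] open 0.0198
 turn [-0.15 -0.47 -0.29]  shift now [-0.1362 -0.0504 -0.0134]  shift after turn [-0.136  -0.051  -0.0124] norm 0.146validation failed for argument at $...
```

```bash
python3 -m pendant '[0,0,0,0,-0.012,0,0,  0,0,0,0,-0.004,-0.01,0,  0,0,0,0,0,-0.02,0,  0,0,0,0,0,-0.02,0,  0,0,0,0,-0.02,0,0,  0,0,0,-0.015,-0.02,0,0,  0,0,0,-0.025,-0.002,0,0,  0,0,0,-0.025,0,0,0,  0,0,0,-0.025,0,0,0,  0,0,0,-0.025,0,0,0,  0,0,0,-0.015,0,0,0,  0,0,0,0,0,0,0,  0,0,0,0,0,0,0]' ;./go.sh 0.425 -0.027 0.026 -90
```

```text
t: 10.83
tcp_pos: [0.4424, -0.0299, 0.0635]
tool_rot: [2.192, -2.231, 0.0]
contact_force: [-2.4, -1.4, -1.2]
opening: 0.0199
t 10.83 tcp [ 0.4424 -0.0299  0.0635] psi -91.01 F [-2.4 -1.4 -1.2] open 0.0199
 turn [ 0.57 -0.58 -1.01]  shift now [-0.003   0.0171  0.0376]  shift after turn [-0.0029  0.0174  0.0375] norm 0.041
```

```bash
python3 -m pendant '[0,0,0,-0.002,0.018,0,0,  0,0,0,0,0.003,0,0, 0.3,-0.2,-0.5,0,0,0.015,0,  0.2,-0.2,-0.4,0,0,0.017,0,  0,0,0,0,0,0.004,0,  0,0,0,0,0,0,0, 0,0,0,0,0,0,0]' ;./go.sh 0.566 -0.027 0.026 -90
python3 - <<'E'
from h import *
t=bot.camera("top");cv2.imwrite("pics/t7.png",cv2.resize(t["img"][125:205,315:435,::-1],None,fx=6,fy=6,interpolation=cv2.INTER_CUBIC))
E
```

```text
t: 11.42
tcp_pos: [0.4302, -0.0322, 0.0285]
tool_rot: [-2.211, 2.224, -0.018]
contact_force: [-0.4, 0.0, -2.0]
opening: 0.0198
t 11.42 tcp [ 0.4302 -0.0322  0.0285] psi -90.34 F [-0.4  0.  -2. ] open 0.0198
 turn [-0.69 -0.24 -0.34]  shift now [-0.0061 -0.1357  0.0041]  shift after turn [-0.0052 -0.1358  0.0025] norm 0.136
```

View pics/t7.png

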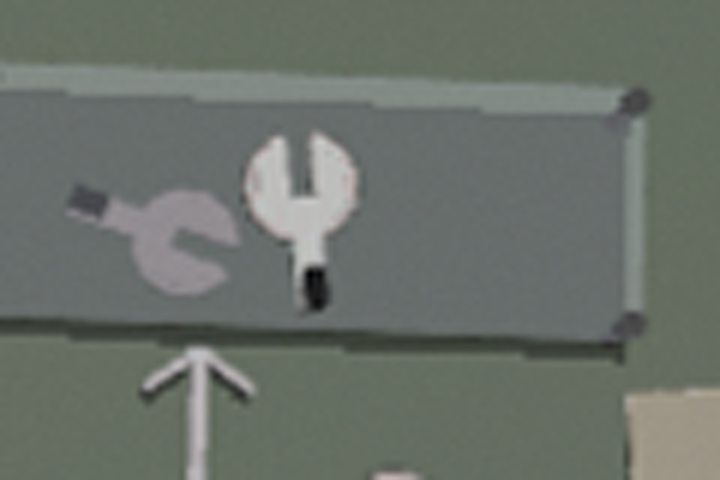

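```bash
python3 -m pendant '[-0.1,0,0,-0.001,-0.02,0,0,-0.1,0,-0.1,-0.001,-0.02,0,0,-0.1,0,-0.1,-0.001,-0.02,0,0,-0.1,0,-0.1,-0.001,-0.02,0,0,-0.1,0,-0.1,-0.001,-0.02,0,0,-0.1,0,0,-0.001,-0.02,0,0,0,0,0,-0.001,-0.012,0.001,0,0,0,0,0,0,0,0,0,0,0,0,0,0,0,0,0,0,0,0,0,0]' ;./go.sh 0.566 -0.025 0.026 -90
python3 - <<'E'
from h import *
t=bot.camera("top");cv2.imwrite("pics/t8.png",cv2.resize(t["img"][125:205,315:435,::-1],None,fx=6,fy=6,interpolation=cv2.INTER_CUBIC))
E
```

```text
t: 12.3
tcp_pos: [0.572, -0.0276, 0.0357]
tool_rot: [-2.217, 2.221, -0.017]
contact_force: [-0.2, 0.1, -2.0]
opening: 0.0199
t 12.3 tcp [ 0.572  -0.0276  0.0357] psi -90.12 F [-0.2  0.1 -2. ] open 0.0199
 turn [-0.59 -0.3  -0.12]  shift now [-0.0027  0.0061  0.0097]  shift after turn [-0.0026  0.006   0.0097] norm 0.012
```

View pics/t8.png

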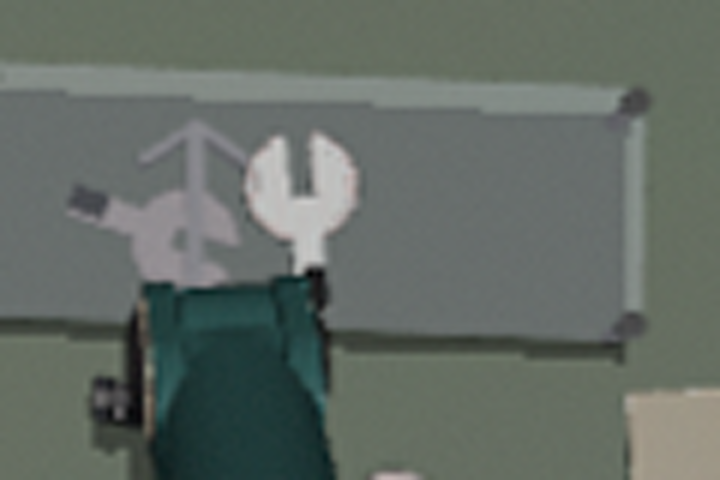

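```bash
python3 -m pendant '[-0.3,0,0,-0.004,0.003,0.01,0,-0.3,0,0,-0.001,0.002,0.012,0,0,0,0,0,0,0.004,0,0,0,0,0,0,0,0,0,0,0,0,0,0,0]' ;./go.sh 0.566 -0.025 0.0105 -90
```

```text
t: 12.77
tcp_pos: [0.565, -0.0228, 0.0088]
tool_rot: [2.215, -2.222, 0.006]
contact_force: [-2.5, 0.1, 7.7]
opening: 0.0202
t 12.77 tcp [ 0.565  -0.0228  0.0088] psi -90.16 F [-2.5  0.1  7.7] open 0.0202
 turn [ 0.01 -0.33 -0.16]  shift now [ 0.0022 -0.001  -0.0017]  shift after turn [ 0.0022 -0.001  -0.0017] norm 0.003
```

```bash
python3 -m pendant '[0,0,0,0,0.004,-0.0025,0,0,0,0,0,0.01,0,0,0,0,0,0,0.01,0,0,0,0,0,0,0.012,0,0,0,0,0,0,0.012,0,0,0,0,0,0,0.012,0,0,0,0,0,0,0.012,0,0,0,0,0,0,0.012,0,0,0,0,0,0,0.012,0,0,0,0,0,0,0.012,0,0,0,0,0,0,0.012,0,0,0,0,0,0,0.01,0,0,0,0,0,0,0.008,0,0,0,0,0,0,0.006,0,0,0,0,0,0,0.004,0,0,0,0,0,0,0,0,0]' ;./go.sh 0.41 -0.025 0.0105 -90
python3 - <<'E'
from h import *
t=bot.camera("top");cv2.imwrite("pics/t9.png",cv2.resize(t["img"][125:285,235:475,::-1],None,fx=3.3,fy=3.3,interpolation=cv2.INTER_CUBIC))
E
```

```text
t: 14.1
tcp_pos: [0.3978, -0.0219, 0.0095]
tool_rot: [2.216, -2.222, 0.006]
contact_force: [-0.9, 0.4, -1.2]
opening: 0.0198
t 14.1 tcp [ 0.3978 -0.0219  0.0095] psi -90.14 F [-0.9  0.4 -1.2] open 0.0198
 turn [-0.01 -0.28 -0.14]  shift now [ 0.003  -0.0122 -0.001 ]  shift after turn [ 0.0031 -0.0122 -0.001 ] norm 0.013
```

View pics/t9.png

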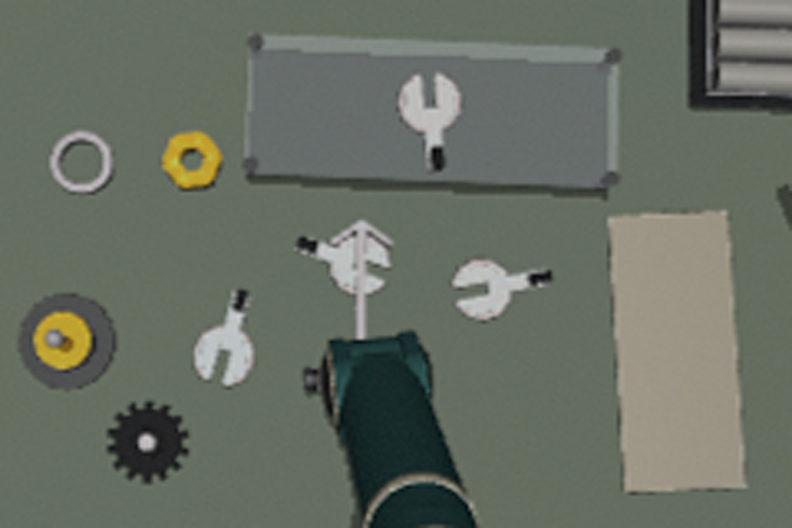

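```bash
python3 -m pendant '[0,0,0,0,-0.012,0,0,  0,0,0,0,-0.004,-0.01,0,  0,0,0,0,0,-0.02,0,  0,0,0,0,0,-0.02,0,  0,0,0,0.01,-0.005,-0.01,0,  0,0,0,0.025,0,0,0,  0,0,0,0.03,0,0,0,  0,0,0,0.03,0,0,0,  0,0,0,0.03,0,0,0,  0,0,0,0.03,0,0,0,  0,0,0,0.03,0,0,0,  0,0,-0.5,0.03,0.004,0,0, 0,0,-0.5,0.03,0.004,0,0, 0,0,-0.5,0.03,0.004,0,0, 0,0,-0.5,0.03,0.004,0,0, 0,0,-0.5,0.03,0.004,0,0,  0,0,-0.5,0.03,0.004,0,0,0,0,0,0,0,0,0,  0,0,0,0,0,0,0]' ;./go.sh 0.377 -0.400 0.014 -85
```

```text
t: 15.73
tcp_pos: [0.3978, -0.404, 0.0689]
tool_rot: [2.28, -2.145, -0.016]
contact_force: [-0.4, 1.8, -1.9]
opening: 0.0198
t 15.73 tcp [ 0.3978 -0.404   0.0689] psi -86.5 F [-0.4  1.8 -1.9] open 0.0198
 turn [ 0.87 -0.02 -1.5 ]  shift now [-0.0053  0.0197  0.0552]  shift after turn [-0.0058  0.0204  0.0549] norm 0.059
```

```bash
python3 -m pendant '[0.4,0,-0.7,-0.002,0.01,0.012,0,0.4,0,-0.7,-0.002,0.007,0.013,0,0,0,0,0,0.003,0.013,0,0,0,0,0,0,0.01,0,0,0,0,0,0,0,0,0,0,0,0,0,0,0]' ;./go.sh 0.377 -0.400 0.013 -85
python3 - <<'E'
from h import *
t=bot.camera("top");cv2.imwrite("pics/t10.png",cv2.resize(t["img"][125:285,235:475,::-1],None,fx=3.3,fy=3.3,interpolation=cv2.INTER_CUBIC))
E
```

```text
t: 16.23
tcp_pos: [0.377, -0.3992, 0.018]
tool_rot: [2.317, -2.121, -0.005]
contact_force: [-0.7, 0.4, -1.2]
opening: 0.0202
t 16.23 tcp [ 0.377  -0.3992  0.018 ] psi -84.96 F [-0.7  0.4 -1.2] open 0.0202
 turn [0.14 0.14 0.04]  shift now [0.0008 0.0001 0.005 ]  shift after turn [0.0008 0.0001 0.005 ] norm 0.005
```

View pics/t10.png

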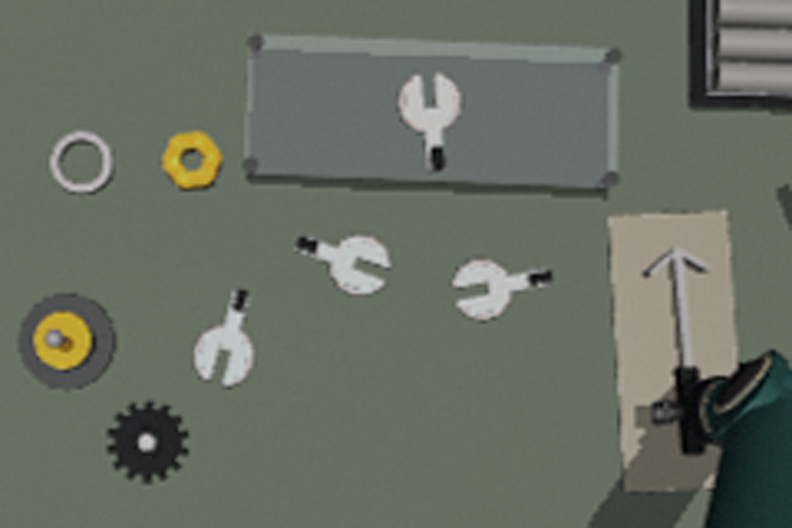

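Hook tip at crop (678,250), on the mat. Lower the last 5 mm, release, and rise.

```bash
python3 -m pendant '[0,0,0,0,0,0.004,0,0,0,0,0,0,0.002,0,0,0,0,0,0,0,0]' ;./go.sh 0.377 -0.400 0.012 -85;  python3 -m pendant '[0,0,0,0,0,0,0.5,0,0,0,0,0,0,0.5,0,0,0,0,0,0,0.5,0,0,0,0,0,0,0.5,0,0,0,0,0,-0.02,0.5,0,0,0,0,0,-0.04,0.5,0,0,0,0,0,-0.04,0.5,0,0,0,0,0,-0.04,0.5,0,0,0,0,0,-0.04,0.5,0,0,0,0,0,-0.04,0.5,0,0,0,0,0,0,0.5,0,0,0,0,0,0,0.5]'
python3 - <<'E'
from h import *
t=bot.camera("top");cv2.imwrite("pics/t11.png",cv2.resize(t["img"][125:285,235:475,::-1],None,fx=3.3,fy=3.3,interpolation=cv2.INTER_CUBIC))
c=wrist();cv2.imwrite("pics/w11.png",c["img"][:,:,::-1])
E
```

```text
t: 16.53
tcp_pos: [0.3793, -0.3991, 0.0131]
tool_rot: [-2.319, 2.119, 0.001]
contact_force: [-0.7, 0.1, -2.2]
opening: 0.0201
t 16.53 tcp [ 0.3793 -0.3991  0.0131] psi -84.83 F [-0.7  0.1 -2.2] open 0.0201
 turn [0.   0.03 0.17]  shift now [0.0007 0.0024 0.0011]  shift after turn [0.0007 0.0024 0.0011] norm 0.003
t: 17.53
tcp_pos: [0.3805, -0.3997, 0.2462]
tool_rot: [-2.319, 2.118, -0.007]
contact_force: [-0.2, 1.1, -1.8]
opening: 0.0428
```

View pics/t11.png

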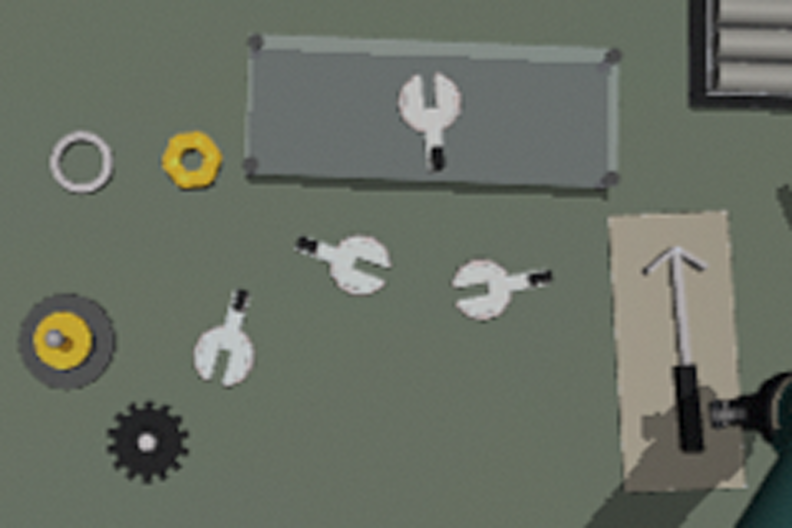

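View pics/w11.png

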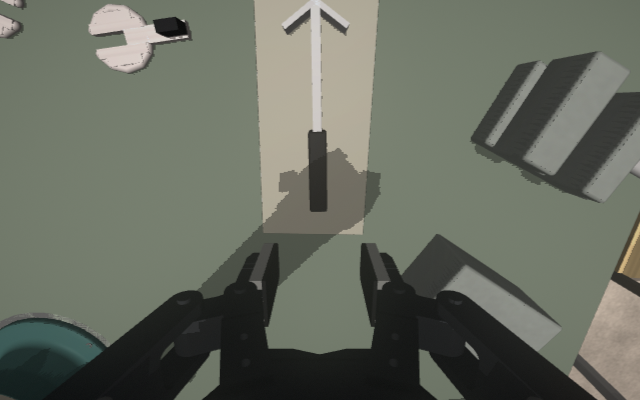

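```bash
cat > d.py <<'E'
from h import *
import sys
def disc(c,hub,lug,zb=0.0):
    h=onz(c,hub,zb+.010); l=onz(c,lug,zb+.034); v=(l-h)[:2]; phi=np.degrees(np.arctan2(v[1],v[0]))
    print("hub",np.round(h,4),"lug",np.round(l,4),"dist",round(np.linalg.norm(v),4),"phi",round(phi,1),"psi",round(phi+90,1))
    return h,l,phi
E
python3 - <<'E'
from d import *
t=bot.camera("top"); f=lambda u,v:(235+u/3.3,125+v/3.3)
disc(t,f(483,290),f(541,277)); disc(t,f(360,266),f(306,244)); disc(t,f(223,353),f(240,298)); disc(t,f(430,101),f(437,157),.065)
c=wrist(); disc(c,(124,38),(171,26))
s=bot.observe(); print(s["joint_positions"])
E
./go.sh 0.50 -0.27 0.2 13
```

```text
hub [ 0.505  -0.1681  0.01  ] lug [ 0.5203 -0.2306  0.034 ] dist 0.0644 phi -76.2 psi 13.8
hub [ 0.5284 -0.0255  0.01  ] lug [0.5499 0.0381 0.034 ] dist 0.0672 phi 71.4 psi 161.4
hub [0.4236 0.1291 0.01  ] lug [0.4861 0.1113 0.034 ] dist 0.0649 phi -15.9 psi 74.1
hub [ 0.7116 -0.0954  0.075 ] lug [ 0.645 -0.102  0.099] dist 0.0669 phi -174.3 psi -84.3
hub [ 0.5072 -0.1679  0.01  ] lug [ 0.5199 -0.232   0.034 ] dist 0.0653 phi -78.8 psi 11.2
[ 0.81409636  0.29261566 -0.07764204  1.83253066  0.02535539  1.01873384
 -0.75371027]
t 17.73 tcp [ 0.3795 -0.3988  0.2429] psi -84.8 F [ 0.1  0.2 -0.1] open 0.0426
 turn [-6.00e-02  8.00e-02 -9.78e+01]  shift now [-0.1173 -0.1317  0.043 ]  shift after turn [ 0.1464 -0.0984  0.0429] norm 0.181
```

```bash
python3 -m pendant '[0,0,-7,0,0,0,0.5,0,0,-7,0,0,0,0.5,0,0,-7,0,0,0,0.5,0,0,-7,0,0,0,0.5,0,0,-7,0,0,0,0.5,0,0,-7,0,0,0,0.5,0,0,-7,0,0,0,0.5,0,0,-7,0,0,0,0.5,0,0,-7,0,0,0,0.5,0,0,-7,0,0,0,0.5,0,0,-7,0,0,0,0.5,0,0,-7,0,0,0,0.5,0,0,-7,0,0,0,0.5,0,0,-5,0,0,0,0.5,0,0,0,0,0,0,0.5]'; ./go.sh 0.53 -0.275 0.17 13
```

```text
t: 18.98
tcp_pos: [0.3693, -0.3877, 0.2129]
tool_rot: [-3.071, -0.373, 0.047]
contact_force: [0.1, -0.7, -0.1]
opening: 0.043
t 18.98 tcp [ 0.3693 -0.3877  0.2129] psi 13.88 F [ 0.1 -0.7 -0.1] open 0.043
 turn [-2.89  1.42  0.85]  shift now [ 0.1841 -0.0688  0.0419]  shift after turn [ 0.182  -0.0736  0.0429] norm 0.201
```

```bash
echo
python3 -m pendant '[-0.7,0.35,0.2,0.03,-0.012,0.006,0.5,-0.7,0.35,0.2,0.03,-0.012,0.007,0.5,-0.7,0.35,0.2,0.03,-0.012,0.007,0.5,-0.7,0.35,0.2,0.03,-0.012,0.007,0.5,0,0,0,0.03,-0.012,0.007,0.5,0,0,0,0.025,-0.01,0.006,0.5,0,0,0,0,0,0,0.5,0,0,0,0,0,0,0.5,0,0,0,0,0,0,0.5]'; ./go.sh 0.53 -0.275 0.17 13
python3 - <<'E'
from h import *
c=wrist();cv2.imwrite("pics/w12.png",c["img"][:,:,::-1])
E
```

```text
t: 19.73
tcp_pos: [0.5229, -0.2737, 0.1569]
tool_rot: [-3.111, -0.308, 0.025]
contact_force: [-0.7, -0.1, -0.1]
opening: 0.0422
t 19.73 tcp [ 0.5229 -0.2737  0.1569] psi 11.3 F [-0.7 -0.1 -0.1] open 0.0422
 turn [-0.95  0.8  -1.71]  shift now [ 0.0065  0.0025 -0.0133]  shift after turn [ 0.0066  0.0029 -0.0131] norm 0.015
```

View pics/w12.png

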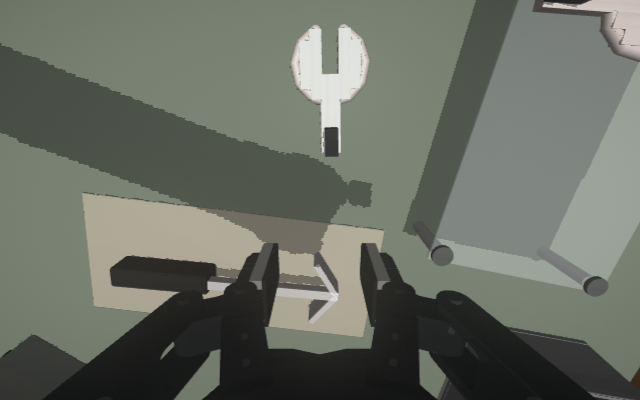

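```bash
python3 - <<'E'
from d import *
c=wrist(); h,l,phi=disc(c,(331,64),(331.5,140))
t=bot.camera("top"); o1,d1=ray(c,(331.5,127)); o2,d2=ray(t,(235+536/3.3,125+278/3.3))
k=np.linalg.lstsq(np.array([d1,-d2]).T,o2-o1,rcond=None)[0]; print("tri lug inner end",o1+d1*k[0],o2+d2*k[1], onz(c,(331.5,127),.034),onz(c,(331.5,155),.034))
E
./go.sh 0.5195 -0.231 0.05 12
```

```text
hub [ 0.5099 -0.1623  0.01  ] lug [ 0.5231 -0.225   0.034 ] dist 0.0641 phi -78.1 psi 11.9
tri lug inner end [ 0.51801427 -0.2100059   0.11249827] [ 0.51348456 -0.21134489  0.11241127] [ 0.52076759 -0.21422035  0.034     ] [ 0.52578128 -0.23785775  0.034     ]
t 19.88 tcp [ 0.5222 -0.2757  0.1578] psi 11.18 F [-0.   0.  -0.2] open 0.043
 turn [-0.83  0.78 -0.82]  shift now [ 0.0075 -0.0428  0.1084]  shift after turn [ 0.0067 -0.0442  0.1078] norm 0.117
```

```bash
python3 -m pendant '[-0.3,0.3,-0.3,0.002,-0.012,0.025,0.5,-0.3,0.3,-0.3,0.002,-0.013,0.025,0.5,-0.2,0.2,-0.2,0.002,-0.013,0.025,0.5,0,0,0,0.002,-0.008,0.02,0.5,0,0,0,0,0,0,0.5,0,0,0,0,0,0,0.5]'; ./go.sh 0.522 -0.228 0.06 12
python3 - <<'E'
from h import *
c=wrist();cv2.imwrite("pics/w13.png",c["img"][:,:,::-1])
E
```

```text
t: 20.38
tcp_pos: [0.5182, -0.2378, 0.0641]
tool_rot: [3.118, 0.3, 0.01]
contact_force: [-0.3, -0.2, 0.5]
opening: 0.0422
t 20.38 tcp [ 0.5182 -0.2378  0.0641] psi 11.0 F [-0.3 -0.2  0.5] open 0.0422
 turn [ 0.54 -0.3  -1.  ]  shift now [ 0.0056 -0.0089  0.004 ]  shift after turn [ 0.0058 -0.0088  0.0041] norm 0.011
```

View pics/w13.png

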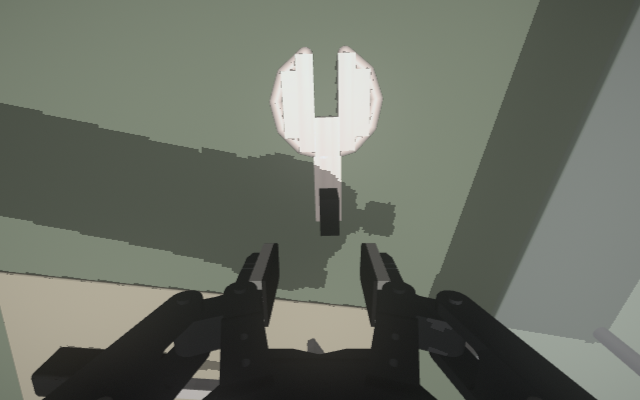

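```bash
python3 - <<'E'
from d import *
c=wrist(); h,l,phi=disc(c,(326.5,101),(330,213)); print(onz(c,(330,189),.034),onz(c,(330,236),.034),onz(c,(330,236),.02))
E
./go.sh 0.5225 -0.229 0.012 11.5
```

```text
hub [ 0.5094 -0.1605  0.01  ] lug [ 0.5238 -0.2239  0.034 ] dist 0.065 phi -77.2 psi 12.8
[ 0.52068351 -0.20892518  0.034     ] [ 0.52688562 -0.23898901  0.034     ] [ 0.52874651 -0.24537669  0.02      ]
t 20.48 tcp [ 0.5187 -0.2383  0.0648] psi 10.97 F [-0.3 -0.6  0.1] open 0.0428
 turn [ 0.59 -0.37 -0.53]  shift now [ 0.0052 -0.0089  0.0528]  shift after turn [ 0.0056 -0.0083  0.0528] norm 0.054
```

```bash
python3 -m pendant '[0.3,-0.2,-0.8,0.006,-0.010,0.018,0.5,0.2,-0.1,-0.6,0.001,-0.002,0.018,0.5,0,0,0,0,0,0.015,0.5,0,0,0,0,0,0,0.5,0,0,0,0,0,0,0.5]'; ./go.sh 0.524 -0.228 0.013 12.5
python3 - <<'E'
from h import *
c=wrist();cv2.imwrite("pics/w14.png",c["img"][:,:,::-1])
E
```

```text
t: 20.9
tcp_pos: [0.5294, -0.2337, 0.0212]
tool_rot: [3.113, 0.325, 0.023]
contact_force: [0.4, -0.4, 0.4]
opening: 0.0429
t 20.9 tcp [ 0.5294 -0.2337  0.0212] psi 11.92 F [ 0.4 -0.4  0.4] open 0.0429
 turn [ 0.76 -0.76 -0.58]  shift now [-0.0043 -0.0068  0.008 ]  shift after turn [-0.0041 -0.0068  0.0082] norm 0.011
```

View pics/w14.png

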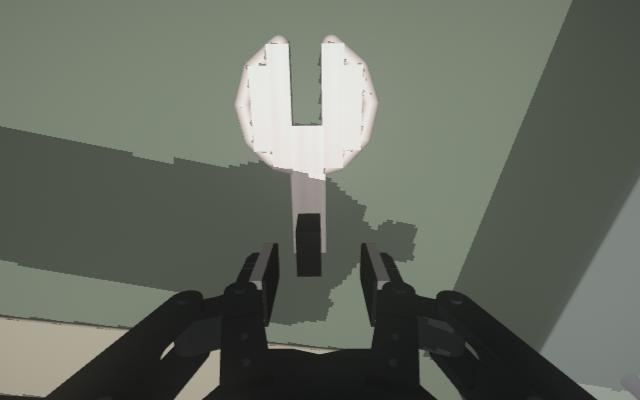

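```bash
python3 - <<'E'
from d import *
c=wrist(); h,l,phi=disc(c,(307,106),(309,256)); print(onz(c,(309.5,276),.034))
E
python3 -m pendant '[0.4,-0.4,-0.5,-0.004,-0.007,0.006,0.5,0.3,-0.3,0,-0.001,-0.002,0.004,0.5,0,0,0,0,0,0,0.5,0,0,0,0,0,0,0.5]'; ./go.sh 0.524 -0.228 0.013 12.5
```

```text
hub [ 0.5097 -0.1608  0.01  ] lug [ 0.5245 -0.2276  0.034 ] dist 0.0684 phi -77.5 psi 12.5
[ 0.52694108 -0.2384675   0.034     ]
t: 21.33
tcp_pos: [0.5237, -0.2268, 0.0138]
tool_rot: [3.12, 0.339, 0.007]
contact_force: [-0.0, -0.3, -0.3]
opening: 0.0426
t 21.33 tcp [ 0.5237 -0.2268  0.0138] psi 12.39 F [-0.  -0.3 -0.3] open 0.0426
 turn [ 0.2  -0.24 -0.11]  shift now [0.0001 0.0012 0.0008]  shift after turn [0.0001 0.0013 0.0008] norm 0.002
```

```bash
python3 -m pendant '[0,0,0,0,0,0,0,0,0,0,0,0,0,0,0,0,0,0,0,0,0,0,0,0,0,0,0,0,0,0,0,0,0,0,0,0,0,0,0,0,0,0]' 60; ./go.sh 0.524 -0.228 0.013 12.5; python3 -m pendant '[0,0,0,0,0,-0.02,0,0,0,0,0,0,-0.04,0,0,0,0,0,0,-0.04,0,0,0,0,0,0,-0.03,0,0,0,0,0,0,0,0,0,0,0,0,0,0,0]';  ./go.sh 0.43 0.17 0.12 0
python3 - <<'E'
from h import *
c=wrist();cv2.imwrite("pics/w15.png",c["img"][:,:,::-1])
E
```

```text
t: 21.83
tcp_pos: [0.5239, -0.2269, 0.0144]
tool_rot: [3.12, 0.339, 0.007]
contact_force: [0.5, -0.4, -1.2]
opening: 0.0105
t 21.83 tcp [ 0.5239 -0.2269  0.0144] psi 12.4 F [ 0.5 -0.4 -1.2] open 0.0105
 turn [ 0.23 -0.25 -0.1 ]  shift now [-0.0001  0.0011  0.0014]  shift after turn [-0.0001  0.0011  0.0014] norm 0.002
t: 22.33
tcp_pos: [0.5206, -0.2256, 0.1459]
tool_rot: [-3.122, -0.34, 0.004]
contact_force: [-0.4, -0.2, -2.7]
opening: 0.0106
t 22.33 tcp [ 0.5206 -0.2256  0.1459] psi 12.44 F [-0.4 -0.2 -2.7] open 0.0106
 turn [-0.04  0.15 12.44]  shift now [-0.0032 -0.4058  0.0264]  shift after turn [-0.0906 -0.3956  0.0259] norm 0.407
```

View pics/w15.png

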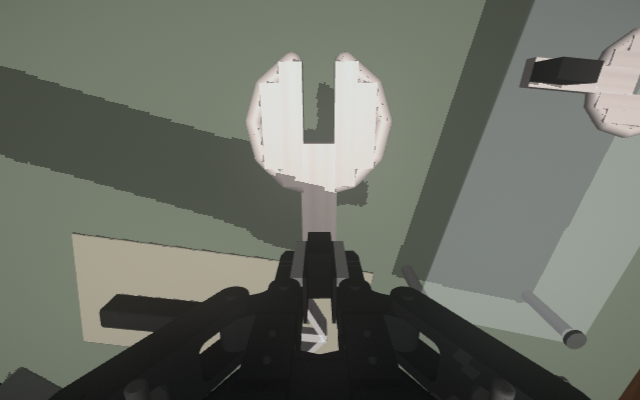

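```bash
python3 -m pendant '[0,0,1,-0.001,-0.032,0.002,0,0,0,1,-0.001,-0.032,0.002,0,0,0,1,-0.002,-0.032,0.002,0,0,0,1,-0.002,-0.032,0.002,0,0,0,1,-0.004,-0.032,0.002,0,0,0,1,-0.004,-0.032,0.002,0,0,0,1,-0.005,-0.032,0.002,0,0,0,1,-0.005,-0.032,0.002,0,0,0,1,-0.006,-0.032,0.002,0,0,0,1,-0.006,-0.032,0.002,0,0,0,1,-0.007,-0.03,0.002,0,0,0,1,-0.007,-0.02,0.002,0,0,0,0,0,0,0,0,0,0,0,0,0,0,0,0,0,0,0,0,0,0]';  ./go.sh 0.432 0.15 0.12 0
python3 - <<'E'
from h import *
c=wrist();cv2.imwrite("pics/w16.png",c["img"][:,:,::-1])
for X in [(0.432,0.308,0.05),(0.432,0.308,0.124)]: print(proj(c,X))
print([(np.round(d["at"],3).tolist(),round(d["p"],2)) for d in bot.boxes_of("hanger_pan",c)])
E
```

```text
t: 23.63
tcp_pos: [0.4088, 0.1484, 0.1011]
tool_rot: [3.14, -0.01, -0.059]
contact_force: [-0.0, -0.8, -1.1]
opening: 0.0105
t 23.63 tcp [0.4088 0.1484 0.1011] psi -0.37 F [-0.  -0.8 -1.1] open 0.0105
 turn [ 0.03  2.16 -0.37]  shift now [ 0.0224 -0.0017 -0.0198]  shift after turn [ 0.0232 -0.0016 -0.0189] norm 0.03
[362.09292529 -61.16509944]
[ 386.47857492 -191.55677717]
[([0.431, 0.278, 0.016], 0.6), ([0.548, 0.05, 0.016], 0.36)]
```

View pics/w16.png

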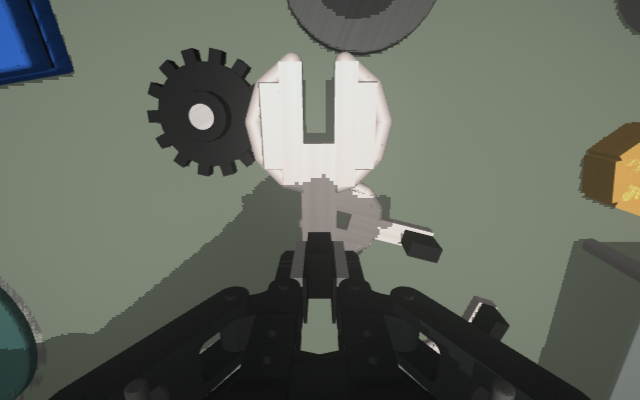

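```bash
python3 - <<'E'
import cv2
from h import *
t=bot.camera("top");s=bot.camera("scene")
cv2.imwrite("pics/tz.png",cv2.resize(t["img"][205:250,225:285,::-1],None,fx=12,fy=12,interpolation=cv2.INTER_CUBIC))
cv2.imwrite("pics/sz.png",cv2.resize(s["img"][155:210,370:440,::-1],None,fx=10,fy=10,interpolation=cv2.INTER_CUBIC))
E
```

```text
(no output)
```

View pics/tz.png

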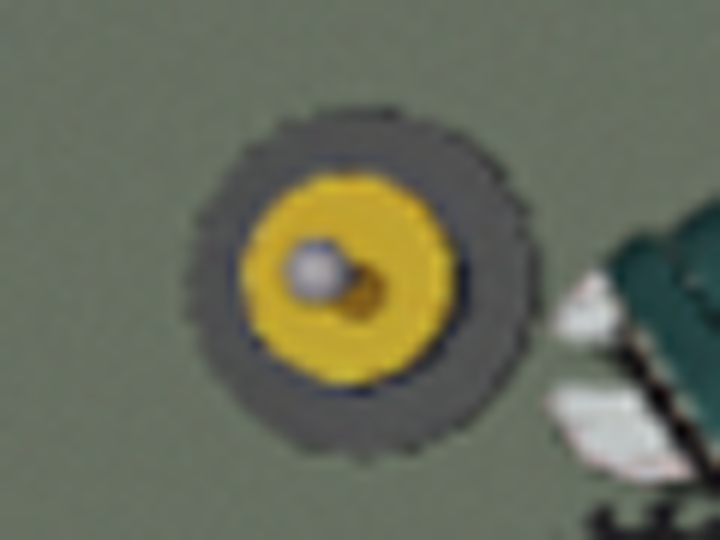

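View pics/sz.png

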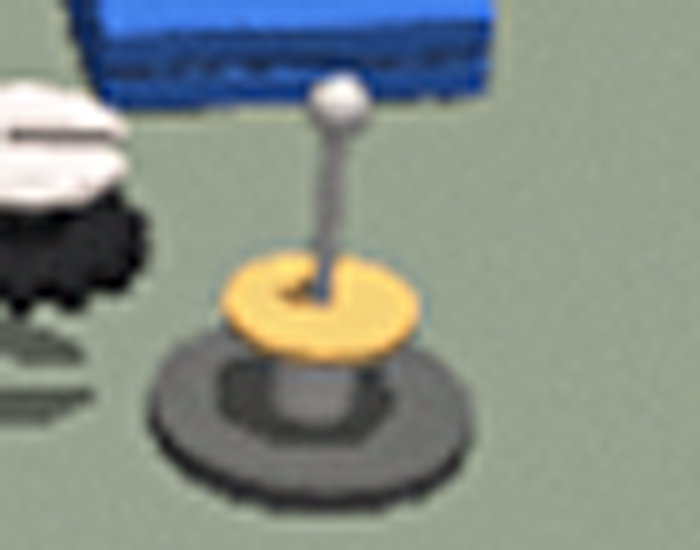

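```bash
cat >> d.py <<'E'
def tri(*rs):
    A=np.zeros((3,3));b=np.zeros(3)
    for o,d in rs:
        d=d/np.linalg.norm(d);M=np.eye(3)-np.outer(d,d);A+=M;b+=M@o
    return np.linalg.solve(A,b)
E
python3 - <<'E'
from d import *
t=bot.camera("top");s=bot.camera("scene")
T=lambda u,v:(225+(u+.5)/12-.5,205+(v+.5)/12-.5); S=lambda u,v:(370+(u+.5)/10-.5,155+(v+.5)/10-.5)
print("ball",tri(ray(t,T(316,270)),ray(s,S(341,102))),"pan",tri(ray(t,T(348,277)),ray(s,S(321,302))))
for n,uv,z in(("ball",T(316,270),.124),("pan",T(348,277),.05),("foot",T(365,283),.012)):print(n,onz(t,uv,z))
print(onz(s,S(341,102),.124),onz(s,S(321,302),.05),onz(s,S(310,405),.012))
E
./go.sh 0.432 0.18 0.085 0
```

```text
ball [0.43361782 0.3120449  0.1256083 ] pan [0.43362481 0.31168356 0.04942827]
ball [0.43358448 0.31075843 0.124     ]
pan [0.43354889 0.31021663 0.05      ]
foot [0.43272054 0.30941391 0.012     ]
[0.43038574 0.31389595 0.124     ] [0.4343538  0.31298267 0.05      ] [0.43888434 0.31198127 0.012     ]
t 23.93 tcp [0.4102 0.1476 0.1021] psi -0.55 F [-0.3  0.7 -1.2] open 0.0102
 turn [ 0.02  2.02 -0.55]  shift now [ 0.0221 -0.0326  0.0163]  shift after turn [ 0.0218 -0.0324  0.0171] norm 0.043
```

```bash
python3 -m pendant '[0,0.7,-0.2,0.012,-0.015,0.008,0,0,0.7,-0.2,0.01,-0.015,0.008,0,0,0.6,0,0.002,-0.008,0.007,0,0,0,0,0,0,0.005,0,0,0,0,0,0,0,0,0,0,0,0,0,0,0,0,0,0,0,0,0,0]';  ./go.sh 0.4336 0.190 0.070 0
python3 - <<'E'
from h import *
c=wrist();cv2.imwrite("pics/w17.png",c["img"][:,:,::-1])
for X in [(0.4336,0.311,0.055),(0.4336,0.311,0.124)]: print(proj(c,X))
E
```

```text
t: 24.52
tcp_pos: [0.4372, 0.1813, 0.0731]
tool_rot: [3.139, -0.019, 0.004]
contact_force: [-0.2, -0.1, -2.2]
opening: 0.0105
t 24.52 tcp [0.4372 0.1813 0.0731] psi -0.7 F [-0.2 -0.1 -2.2] open 0.0105
 turn [ 0.13 -0.16 -0.7 ]  shift now [-0.0037 -0.0087  0.0031]  shift after turn [-0.0036 -0.0087  0.0031] norm 0.01
[304.28509214 -17.60393419]
[ 290.95670132 -127.46846474]
```

View pics/w17.png

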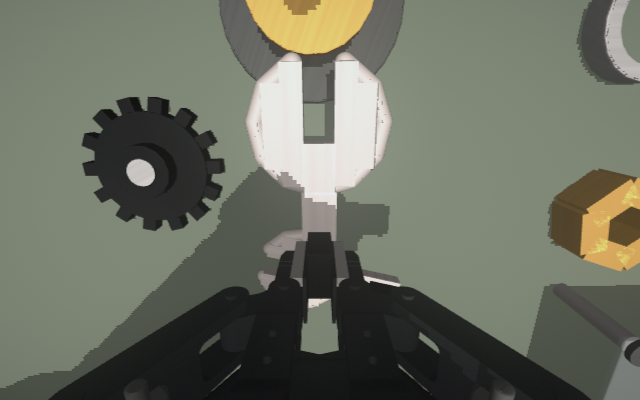

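```bash
python3 -m pendant '[0,0,-0.7,-0.004,-0.008,0.003,0,0,0,0,0,-0.006,0,0,0,0,0,0,0,0,0,0,0,0,0,0,0,0]';  ./go.sh 0.4336 0.245 0.070 0
python3 - <<'E'
from h import *
c=wrist();cv2.imwrite("pics/w18.png",c["img"][:,:,::-1])
for X in [(0.4336,0.311,0.055),(0.4336,0.311,0.124)]: print(proj(c,X))
E
```

```text
t: 24.9
tcp_pos: [0.4334, 0.1956, 0.0709]
tool_rot: [3.139, -0.001, 0.007]
contact_force: [0.7, -1.0, -2.3]
opening: 0.0107
t 24.9 tcp [0.4334 0.1956 0.0709] psi -0.05 F [ 0.7 -1.  -2.3] open 0.0107
 turn [ 0.12 -0.24 -0.05]  shift now [ 0.0002 -0.0494  0.0008]  shift after turn [ 0.0002 -0.0494  0.0009] norm 0.049
[315.9542373   16.52746544]
[313.87455351 -59.54973527]
```

View pics/w18.png

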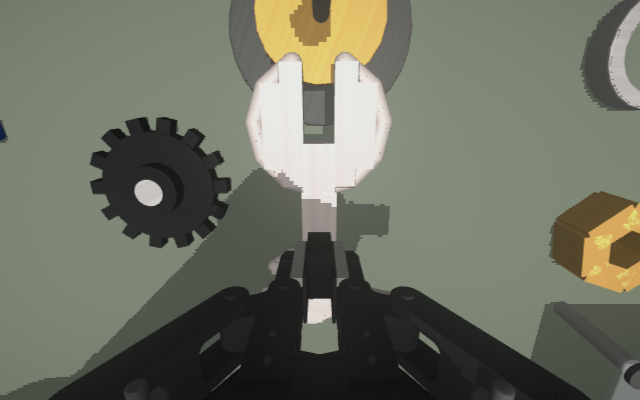

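```bash
python3 -m pendant '[0,0,0,0,-0.01,0,0,0,0,0,0,-0.01,0,0,0,0,0,0,-0.01,0,0,0,0,0,0,-0.01,0,0,0,0,0,0,-0.007,0,0,0,0,0,0,0,0,0,0,0,0,0,0,0,0]';  ./go.sh 0.4336 0.245 0.0644 0
python3 - <<'E'
from h import *
c=wrist();cv2.imwrite("pics/w19.png",c["img"][:,:,::-1])
for X in [(0.4336,0.311,0.055),(0.4336,0.311,0.124)]: print(proj(c,X))
E
```

```text
t: 25.53
tcp_pos: [0.4335, 0.2497, 0.0711]
tool_rot: [3.141, 0.002, 0.008]
contact_force: [0.0, -0.4, -2.6]
opening: 0.0106
t 25.53 tcp [0.4335 0.2497 0.0711] psi 0.06 F [ 0.  -0.4 -2.6] open 0.0106
 turn [ 0.02 -0.3   0.06]  shift now [0.0001 0.0047 0.0067]  shift after turn [0.0001 0.0047 0.0067] norm 0.008
[316.38209096 135.65378779]
[315.20683098 159.98633568]
```

View pics/w19.png

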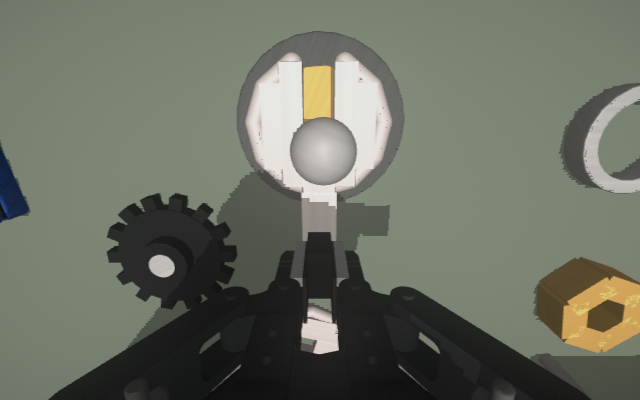

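```bash
python3 -m pendant '[0,0,0,0.001,0.002,0.003,0,0,0,0,0,0,0.003,0,0,0,0,0,0,0.0,0]';  ./go.sh 0.4336 0.247 0.0644 0
```

```text
t: 25.83
tcp_pos: [0.4346, 0.2464, 0.0645]
tool_rot: [3.14, -0.0, 0.008]
contact_force: [-0.9, -0.2, -1.5]
opening: 0.0104
t 25.83 tcp [0.4346 0.2464 0.0645] psi -0.01 F [-0.9 -0.2 -1.5] open 0.0104
 turn [ 0.07 -0.29 -0.01]  shift now [-0.001  -0.0006  0.0001]  shift after turn [-0.001  -0.0006  0.0001] norm 0.001
```

```bash
python3 -m pendant '[0,0,0,0,0,0.001,0,0,0,0,0,0,0,0.35,0,0,0,0,0,0,0.35,0,0,0,0,0,0,0.35,0,0,0,0,0,-0.015,0.35,0,0,0,0,0,-0.03,0.35,0,0,0,0,0.01,-0.04,0.35,0,0,0,0,0.02,-0.03,0.35,0,0,0,0,0.03,0,0.35,0,0,0,0,0,0,0.35,0,0,0,0,0,0,0.35]';  ./go.sh 0.4336 0.247 0.0644 0
python3 - <<'E'
from h import *
c=wrist();cv2.imwrite("pics/w20.png",c["img"][:,:,::-1])
s=bot.camera("scene");cv2.imwrite("pics/s20.png",cv2.resize(s["img"][140:270,250:450,::-1],None,fx=4,fy=4,interpolation=cv2.INTER_CUBIC))
E
```

```text
t: 26.75
tcp_pos: [0.4354, 0.1841, 0.1845]
tool_rot: [3.14, -0.001, 0.012]
contact_force: [-0.4, 0.4, 0.9]
opening: 0.0297
t 26.75 tcp [0.4354 0.1841 0.1845] psi -0.04 F [-0.4  0.4  0.9] open 0.0297
 turn [ 0.06 -0.43 -0.04]  shift now [-0.0028 -0.063   0.12  ]  shift after turn [-0.0018 -0.0629  0.1201] norm 0.136
```

View pics/w20.png

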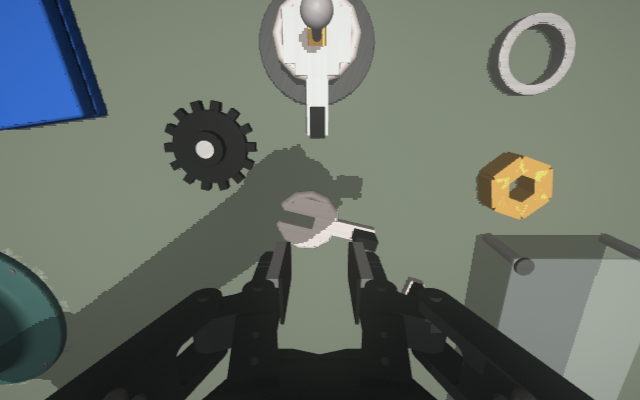

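View pics/s20.png

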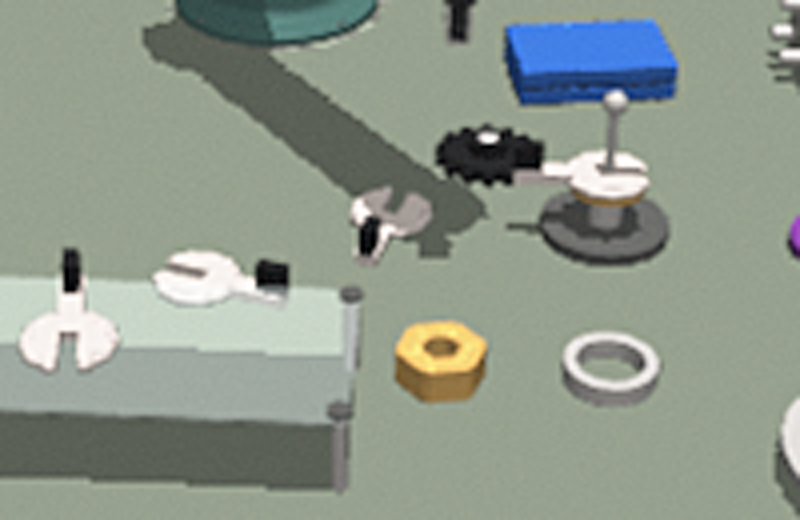

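```bash
python3 - <<'E'
from d import *
c=wrist(); disc(c,(303,219),(365,236))
E
python3 -m pendant '[0,0,-7,0,0,-0.001,0.5,0,0,-7,0,0,-0.001,0.5,0,0,-7,0,0,-0.001,0.5,0,0,-7,0,0,-0.001,0.5,0,0,-7,0,0,-0.001,0.5,0,0,-7,0,0,-0.001,0.5,0,0,-7,0,0,-0.001,0.5,0,0,-7,0,0,-0.001,0.5,0,0,-7,0,0,-0.001,0.5,0,0,-7,0,0,-0.001,0.5,0,0,-4,0,0,0,0.5,0,0,0,0,0,0,0.5]'; ./go.sh 0.525 0.1 0.16 74
```

```text
hub [0.4188 0.1364 0.01  ] lug [0.4855 0.1266 0.034 ] dist 0.0674 phi -8.4 psi 81.6
t: 27.9
tcp_pos: [0.4265, 0.1963, 0.1839]
tool_rot: [-2.457, -1.939, 0.019]
contact_force: [-0.5, -0.9, 0.0]
opening: 0.0427
t 27.9 tcp [0.4265 0.1963 0.1839] psi 76.58 F [-0.5 -0.9  0. ] open 0.0427
 turn [-0.95  0.15  2.58]  shift now [-0.0707  0.1185  0.0221]  shift after turn [-0.0654  0.1212  0.0239] norm 0.14
```

```bash
python3 -m pendant '[-0.2,0,0,-0.012,0.02,0.003,0.5,-0.2,0,0,-0.012,0.02,0.003,0.5,-0.2,0,0,-0.012,0.02,0.003,0.5,-0.2,0,0,-0.012,0.02,0.003,0.5,-0.1,0,0,-0.01,0.02,0.003,0.5,0,0,0,-0.005,0.015,0.003,0.5,0,0,0,0,0,0,0.5,0,0,0,0,0,0,0.5,0,0,0,0,0,0,0.5]'; ./go.sh 0.525 0.1 0.16 74
python3 - <<'E'
from h import *
c=wrist();cv2.imwrite("pics/w21.png",c["img"][:,:,::-1])
E
```

```text
t: 28.65
tcp_pos: [0.5237, 0.1128, 0.1583]
tool_rot: [-2.462, -1.937, 0.012]
contact_force: [-0.3, -0.7, 0.3]
opening: 0.0428
t 28.65 tcp [0.5237 0.1128 0.1583] psi 76.4 F [-0.3 -0.7  0.3] open 0.0428
 turn [-0.68  0.06  2.4 ]  shift now [-0.0121  0.0042 -0.0017]  shift after turn [-0.012   0.0048 -0.0017] norm 0.013
```

View pics/w21.png

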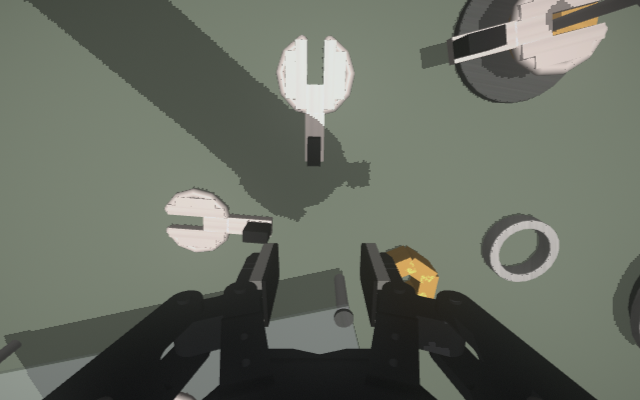

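```bash
python3 - <<'E'
from d import *
c=wrist(); h,l,phi=disc(c,(315,76),(314.5,150)); print(onz(c,(314.5,165),.034))
E
./go.sh 0.486 0.114 0.05 76.5
```

```text
hub [0.4245 0.1333 0.01  ] lug [0.4859 0.1182 0.034 ] dist 0.0632 phi -13.8 psi 76.2
[0.49890906 0.11501105 0.034     ]
t 28.75 tcp [0.5234 0.1133 0.1587] psi 76.49 F [-0.9 -0.2  0.1] open 0.0427
 turn [-0.66  0.04 -0.01]  shift now [-0.0079 -0.0352  0.1091]  shift after turn [-0.008  -0.0365  0.1087] norm 0.115
```

```bash
python3 -m pendant '[-0.2,0,0,-0.001,-0.009,0.025,0.5,-0.2,0,0,-0.001,-0.009,0.025,0.5,-0.2,0,0,-0.001,-0.009,0.025,0.5,0,0,0,-0.001,-0.007,0.025,0.5,0,0,0,0,0,0.008,0.5,0,0,0,0,0,0,0.5,0,0,0,0,0,0,0.5]'; ./go.sh 0.487 0.118 0.013 76.2
python3 - <<'E'
from h import *
c=wrist();cv2.imwrite("pics/w22.png",c["img"][:,:,::-1])
E
```

```text
t: 29.33
tcp_pos: [0.4877, 0.1243, 0.0519]
tool_rot: [2.457, 1.953, 0.012]
contact_force: [-0.1, 0.5, -0.1]
opening: 0.043
t 29.33 tcp [0.4877 0.1243 0.0519] psi 76.96 F [-0.1  0.5 -0.1] open 0.043
 turn [ 0.38 -0.24  0.76]  shift now [-0.0064  0.0005  0.0389]  shift after turn [-0.0063  0.0008  0.0389] norm 0.039
```

View pics/w22.png

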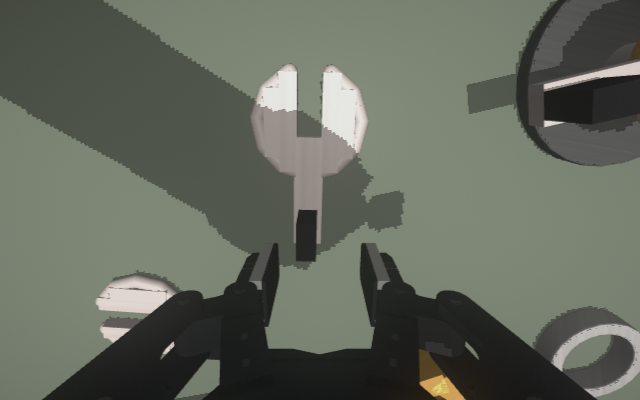

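```bash
python3 - <<'E'
from d import *
c=wrist(); h,l,phi=disc(c,(309.5,121),(306.5,240)); print(onz(c,(307,261),.034))
E
python3 -m pendant '[0.3,-0.2,0.5,-0.007,0,0.015,0.5,0.1,0,0.2,-0.001,0.001,0.014,0.5,0,0,0,0,0,0.006,0.5,0,0,0,0,0,0,0.5,0,0,0,0,0,0,0.5]';./go.sh 0.487 0.118 0.013 76.2
```

```text
hub [0.4232 0.134  0.01  ] lug [0.4872 0.1174 0.034 ] dist 0.0661 phi -14.6 psi 75.4
[0.50075159 0.11439632 0.034     ]
t: 29.85
tcp_pos: [0.4923, 0.1151, 0.0174]
tool_rot: [2.473, 1.931, 0.012]
contact_force: [1.2, 0.4, 0.3]
opening: 0.0424
t 29.85 tcp [0.4923 0.1151 0.0174] psi 75.97 F [1.2 0.4 0.3] open 0.0424
 turn [ 0.45 -0.22 -0.24]  shift now [ 0.0015 -0.0059  0.0043]  shift after turn [ 0.0016 -0.0059  0.0044] norm 0.007
```

```bash
python3 -m pendant '[0.3,-0.2,0.3,0.002,-0.004,0.004,0.5,0.1,0,0,0,0,0,0.5,0,0,0,0,0,0,0.5]';./go.sh 0.489 0.1175 0.013 75.5; python3 -m pendant '[0,0,0,0,0,0,0,0,0,0,0,0,0,0,0,0,0,0,0,0,0,0,0,0,0,0,0,0,0,0,0,0,0,0,0,0,0,0,0,0,0,0]' 60; ./go.sh 0.489 0.1175 0.013 75.5
```

```text
t: 30.1
tcp_pos: [0.4888, 0.1185, 0.013]
tool_rot: [-2.482, -1.926, -0.0]
contact_force: [-0.2, 0.0, -0.7]
opening: 0.0425
t 30.1 tcp [0.4888 0.1185 0.013 ] psi 75.63 F [-0.2  0.  -0.7] open 0.0425
 turn [ 0.01 -0.02  0.13]  shift now [-0.0009  0.0005 -0.    ]  shift after turn [-0.0009  0.0005 -0.    ] norm 0.001
t: 30.6
tcp_pos: [0.4891, 0.119, 0.0138]
tool_rot: [2.481, 1.927, 0.002]
contact_force: [0.3, 0.0, -1.2]
opening: 0.0108
t 30.6 tcp [0.4891 0.119  0.0138] psi 75.67 F [ 0.3  0.  -1.2] open 0.0108
 turn [ 0.07 -0.05  0.17]  shift now [-0.0015  0.0003  0.0008]  shift after turn [-0.0015  0.0003  0.0008] norm 0.002
```

```bash
python3 -m pendant '[0,0,0,0,0,-0.02,0,0,0,0,0,0,-0.04,0,0,0,-1,0,0,-0.04,0,0,0,-2,0,0,-0.02,0,0,0,-2.5,0,0.01,0,0,0,0,-3,0.01,0.015,0,0,0,0,-3,0.02,0.02,0,0,0,0,-3,0.03,0.01,0,0,0,0,0,0.03,0.01,0,0,0,0,0,0.03,0.01,0,0,0,0,0,0.025,0.003,0,0,0,0,0,0.015,0,0,0,0,0,0,0,0,0,0,0,0,0,0,0,0,0]'; ./go.sh 0.56 0.313 0.1 90
```

```text
t: 31.77
tcp_pos: [0.5713, 0.273, 0.1335]
tool_rot: [-2.211, -2.231, 0.013]
contact_force: [-0.8, -1.1, -2.0]
opening: 0.0108
t 31.77 tcp [0.5713 0.273  0.1335] psi 90.51 F [-0.8 -1.1 -2. ] open 0.0108
 turn [-0.35  0.31  0.51]  shift now [ 0.0403 -0.0107  0.0333]  shift after turn [ 0.04   -0.0113  0.0335] norm 0.053
```

```bash
python3 -m pendant '[-0.2,0.2,0.3,0.02,-0.004,0.01,0,-0.1,0.1,0.2,0.017,-0.004,0.015,0,0,0,0,0,0,0.015,0,0,0,0,0,0,0.008,0,0,0,0,0,0,0,0,0,0,0,0,0,0,0,0,0,0,0,0,0,0]'; ./go.sh 0.556 0.313 0.08 90
python3 - <<'E'
from h import *
c=wrist();cv2.imwrite("pics/w23.png",c["img"][:,:,::-1])
for X in [(0.4346,0.313,0.065),(0.4346,0.313,0.124)]: print(proj(c,X))
E
```

```text
t: 32.35
tcp_pos: [0.565, 0.2989, 0.0814]
tool_rot: [2.228, 2.207, -0.012]
contact_force: [1.3, 0.3, -1.5]
opening: 0.0106
t 32.35 tcp [0.565  0.2989 0.0814] psi 89.46 F [ 1.3  0.3 -1.5] open 0.0106
 turn [-0.09  0.53 -0.54]  shift now [ 0.014  -0.0092  0.0013]  shift after turn [ 0.0141 -0.009   0.0014] norm 0.017
[348.50466181 -24.61455614]
[ 367.45921282 -115.80902115]
```

View pics/w23.png

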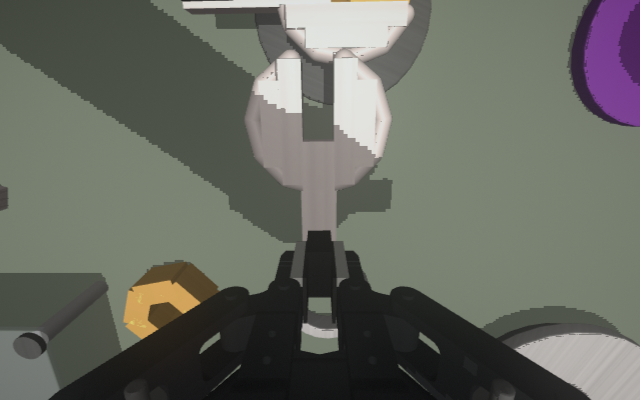

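```bash
python3 -m pendant '[0,0.3,-0.4,0.009,-0.006,0,0,0,0.2,-0.1,0.006,-0.005,0,0,0,0,0,0,-0.003,0,0,0,0,0,0,0,0,0,0,0,0,0,0,0,0]'; ./go.sh 0.501 0.313 0.08 90
python3 - <<'E'
from h import *
c=wrist();cv2.imwrite("pics/w24.png",c["img"][:,:,::-1])
for X in [(0.4346,0.313,0.065),(0.4346,0.313,0.124)]: print(proj(c,X))
E
```

```text
t: 32.82
tcp_pos: [0.5517, 0.3149, 0.0842]
tool_rot: [2.223, 2.219, 0.005]
contact_force: [-0.3, 0.4, -1.8]
opening: 0.0107
t 32.82 tcp [0.5517 0.3149 0.0842] psi 89.89 F [-0.3  0.4 -1.8] open 0.0107
 turn [ 0.15 -0.12 -0.11]  shift now [-0.002  -0.0507  0.0041]  shift after turn [-0.0019 -0.0507  0.0042] norm 0.051
[314.77962005  11.08291418]
[312.41917802 -48.70044986]
```

View pics/w24.png

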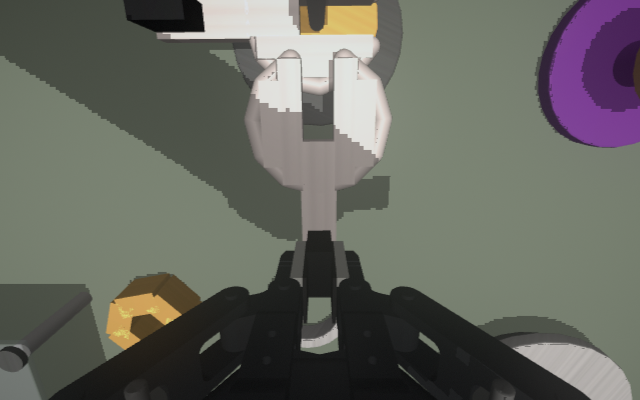

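```bash
python3 -m pendant '[0,0,0,-0.001,-0.01,0.003,0,0,0,0,0,-0.01,0.001,0,0,0,0,0,-0.01,0,0,0,0,0,0,-0.01,0,0,0,0,0,0,-0.005,0,0,0,0,0,0,0,0,0,0,0,0,0,0,0,0]';  ./go.sh 0.501 0.313 0.0738 90
python3 - <<'E'
from h import *
c=wrist();cv2.imwrite("pics/w25.png",c["img"][:,:,::-1])
for X in [(0.4346,0.313,0.065),(0.4346,0.313,0.124)]: print(proj(c,X))
E
```

```text
t: 33.45
tcp_pos: [0.5035, 0.3141, 0.0808]
tool_rot: [2.222, 2.219, 0.007]
contact_force: [0.4, 0.1, -1.7]
opening: 0.0109
t 33.45 tcp [0.5035 0.3141 0.0808] psi 89.91 F [ 0.4  0.1 -1.7] open 0.0109
 turn [ 0.24 -0.11 -0.09]  shift now [-0.0011 -0.0026  0.0069]  shift after turn [-0.0011 -0.0025  0.007 ] norm 0.007
[316.93479264 117.3931153 ]
[316.09957038 126.76964096]
```

View pics/w25.png

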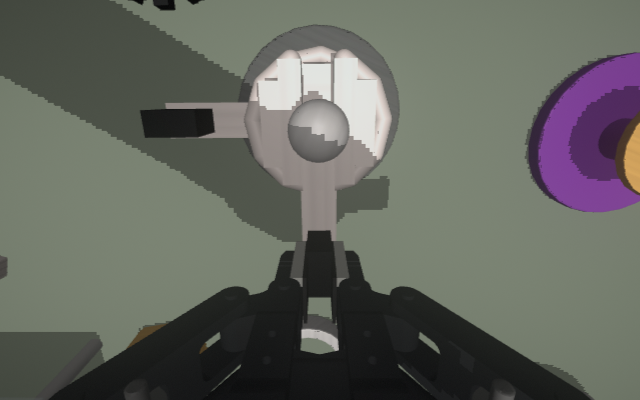

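```bash
python3 -m pendant '[0.1,0,0,0,-0.003,0.002,0,0,0,0,0,0,0.003,0,0,0,0,0,0,0.002,0,0,0,0,0,0,0,0]';  ./go.sh 0.501 0.313 0.0738 90
```

```text
t: 33.83
tcp_pos: [0.5021, 0.3143, 0.0736]
tool_rot: [2.225, 2.217, 0.008]
contact_force: [-1.9, 0.2, 0.3]
opening: 0.0106
t 33.83 tcp [0.5021 0.3143 0.0736] psi 89.8 F [-1.9  0.2  0.3] open 0.0106
 turn [ 0.22 -0.17 -0.2 ]  shift now [-0.0013 -0.0011 -0.0002]  shift after turn [-0.0013 -0.0011 -0.0002] norm 0.002
```

```bash
python3 -m pendant '[0,0,0,0,-0.002,0.001,0,0,0,0,0,-0.001,0,0,0,0,0,0,0,0,0.35,0,0,0,0,0,0,0.35,0,0,0,0,0,0,0.35,0,0,0,0,0,-0.015,0.35,0,0,0,0,0,-0.03,0.35,0,0,0,0,0.01,-0.04,0.35,0,0,0,0,0.02,-0.03,0.35,0,0,0,0,0.03,0,0.35,0,0,0,0,0,0,0.35,0,0,0,0,0,0,0.35]';  ./go.sh 0.501 0.313 0.0738 90
python3 - <<'E'
from h import *
c=wrist();cv2.imwrite("pics/w26.png",c["img"][:,:,::-1])
s=bot.camera("scene");cv2.imwrite("pics/s26.png",cv2.resize(s["img"][140:270,250:450,::-1],None,fx=4,fy=4,interpolation=cv2.INTER_CUBIC))
E
```

```text
t: 34.83
tcp_pos: [0.5604, 0.3157, 0.2002]
tool_rot: [2.221, 2.221, 0.014]
contact_force: [-0.3, 0.6, 0.2]
opening: 0.0299
t 34.83 tcp [0.5604 0.3157 0.2002] psi 90.0 F [-0.3  0.6  0.2] open 0.0299
 turn [ 0.37 -0.35 -0.  ]  shift now [-0.0035 -0.0602  0.126 ]  shift after turn [-0.0027 -0.0594  0.1264] norm 0.14
```

View pics/w26.png

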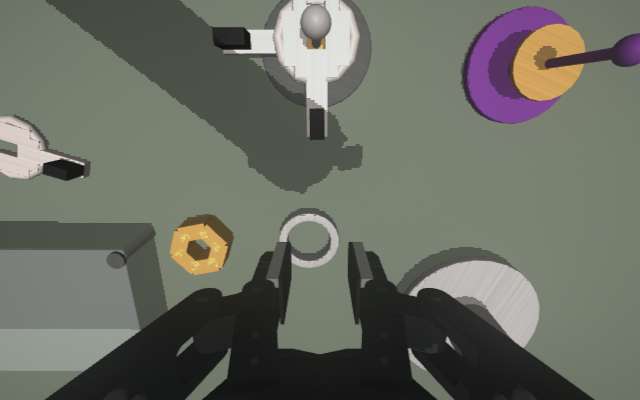

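View pics/s26.png

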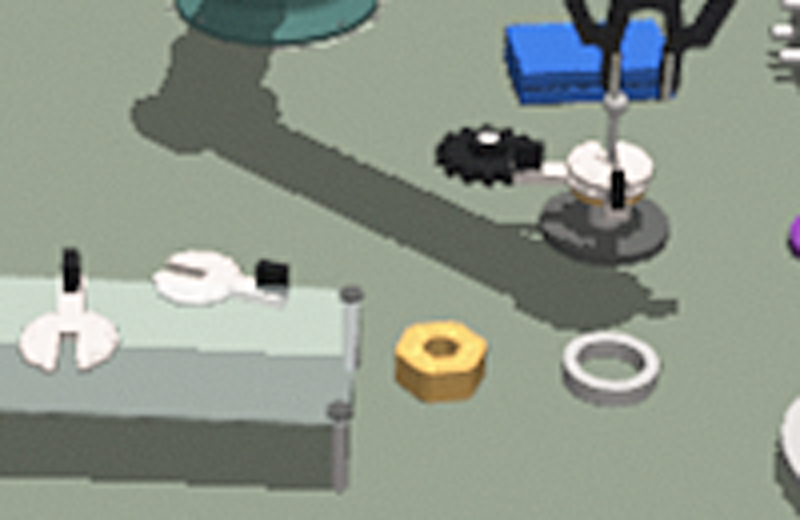

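```bash
python3 -m pendant '[0,0,-7,0,0,-0.002,0.5,0,0,-7,0,0,-0.002,0.5,0,0,-7,0,0,-0.002,0.5,0,0,-7,0,0,-0.002,0.5,0,0,-7,0,0,-0.002,0.5,0,0,-7,0,0,-0.002,0.5,0,0,-7,0,0,-0.002,0.5,0,0,-7,0,0,-0.002,0.5,0,0,-7,0,0,-0.002,0.5,0,0,-6,0,0,-0.002,0.5,0,0,0,0,0,0,0.5,0,0,0,0,0,0,0.5]'; ./go.sh 0.563 0.08 0.16 161
```

```text
t: 35.93
tcp_pos: [0.5423, 0.3136, 0.2117]
tool_rot: [-0.509, -3.087, 0.017]
contact_force: [0.1, -0.5, 1.0]
opening: 0.0427
t 35.93 tcp [0.5423 0.3136 0.2117] psi 161.27 F [ 0.1 -0.5  1. ] open 0.0427
 turn [-0.74 -0.62  0.28]  shift now [-0.0951 -0.214   0.0535]  shift after turn [-0.0956 -0.2142  0.0517] norm 0.24
```

```bash
python3 -m pendant '[-0.1,-0.1,0,-0.012,-0.027,0.006,0.5,-0.1,-0.1,0,-0.012,-0.027,0.006,0.5,-0.1,-0.1,0,-0.012,-0.027,0.006,0.5,-0.1,-0.1,0,-0.012,-0.027,0.006,0.5,-0.1,-0.1,0,-0.012,-0.027,0.006,0.5,-0.1,-0.1,0,-0.012,-0.027,0.006,0.5,0,0,0,-0.012,-0.027,0.006,0.5,0,0,0,-0.01,-0.02,0.006,0.5,0,0,0,0,0,0,0.5,0,0,0,0,0,0,0.5,0,0,0,0,0,0,0.5]'; ./go.sh 0.563 0.08 0.16 161
python3 - <<'E'
from h import *
c=wrist();cv2.imwrite("pics/w27.png",c["img"][:,:,::-1])
E
```

```text
t: 36.85
tcp_pos: [0.5543, 0.0776, 0.1581]
tool_rot: [-0.544, -3.085, 0.011]
contact_force: [0.4, -1.1, -0.7]
opening: 0.0426
t 36.85 tcp [0.5543 0.0776 0.1581] psi 160.01 F [ 0.4 -1.1 -0.7] open 0.0426
 turn [-0.47 -0.45 -0.99]  shift now [-0.0073  0.0052 -0.002 ]  shift after turn [-0.0074  0.0051 -0.0019] norm 0.009
```

View pics/w27.png

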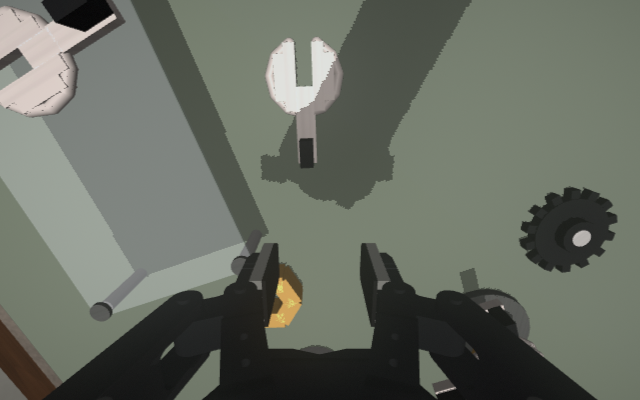

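```bash
python3 - <<'E'
from d import *
c=wrist(); h,l,phi=disc(c,(304,77),(307,152)); o=onz(c,(307,167),.034); u=np.array([np.cos(np.radians(phi)),np.sin(np.radians(phi)),0]); print(o, o-.012*u)
E
./go.sh 0.549 0.037 0.05 162
```

```text
hub [ 0.5332 -0.0206  0.01  ] lug [0.5524 0.0404 0.034 ] dist 0.0639 phi 72.5 psi 162.5
[0.55714423 0.05299599 0.034     ] [0.5535349  0.04155166 0.034     ]
t 36.95 tcp [0.5544 0.0791 0.1586] psi 160.18 F [0.1 0.3 0.3] open 0.0424
 turn [-0.41 -0.42 -1.82]  shift now [-0.0099 -0.0406  0.1088]  shift after turn [-0.0078 -0.0417  0.1086] norm 0.117
```

```bash
python3 -m pendant '[-0.2,-0.2,-0.8,-0.003,-0.009,0.025,0.5,-0.2,-0.2,-0.7,-0.003,-0.009,0.025,0.5,0,0,-0.6,-0.003,-0.009,0.025,0.5,0,0,0,-0.002,-0.007,0.025,0.5,0,0,0,0,0,0.008,0.5,0,0,0,0,0,0,0.5,0,0,0,0,0,0,0.5]'; ./go.sh 0.5535 0.0415 0.013 162.5
python3 - <<'E'
from h import *
c=wrist();cv2.imwrite("pics/w28.png",c["img"][:,:,::-1])
E
```

```text
t: 37.53
tcp_pos: [0.5562, 0.0553, 0.0518]
tool_rot: [0.46, 3.099, 0.011]
contact_force: [0.2, 0.2, 0.4]
opening: 0.0427
t 37.53 tcp [0.5562 0.0553 0.0518] psi 163.12 F [0.2 0.2 0.4] open 0.0427
 turn [0.48 0.42 0.63]  shift now [-0.0012 -0.0143  0.0387]  shift after turn [-0.0016 -0.014   0.0388] norm 0.041
```

View pics/w28.png

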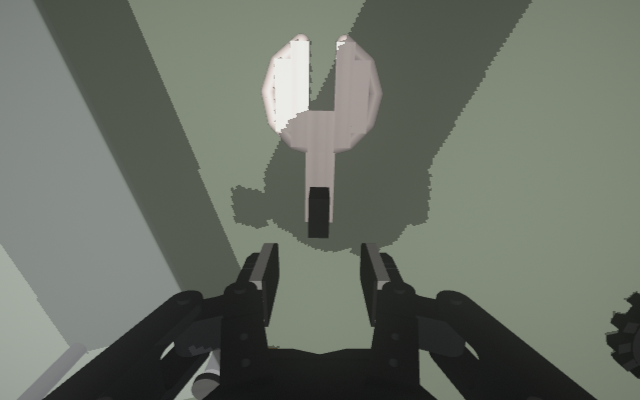

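```bash
python3 - <<'E'
from d import *
c=wrist(); h,l,phi=disc(c,(322,93),(318.5,218)); o=onz(c,(318.5,237),.034); u=np.array([np.cos(np.radians(phi)),np.sin(np.radians(phi)),0]); print(o, o-.012*u)
E
python3 -m pendant '[0.3,0.2,0.3,-0.001,-0.012,0.015,0.5,0.1,0.1,0.2,0,-0.002,0.014,0.5,0,0,0,0,0,0.006,0.5,0,0,0,0,0,0,0.5,0,0,0,0,0,0,0.5]';./go.sh 0.5535 0.0415 0.013 162.5
```

```text
hub [ 0.5328 -0.023   0.01  ] lug [0.5542 0.0415 0.034 ] dist 0.068 phi 71.6 psi 161.6
[0.55767655 0.05289599 0.034     ] [0.5538922  0.04150834 0.034     ]
t: 38.05
tcp_pos: [0.5561, 0.0415, 0.0173]
tool_rot: [0.474, 3.096, 0.002]
contact_force: [-1.5, -0.3, -0.0]
opening: 0.0428
t 38.05 tcp [0.5561 0.0415 0.0173] psi 162.6 F [-1.5 -0.3 -0. ] open 0.0428
 turn [0.17 0.51 0.1 ]  shift now [ 0.0026 -0.0008  0.0043]  shift after turn [ 0.0025 -0.0007  0.0043] norm 0.005
```

```bash
python3 -m pendant '[0.1,0.3,0.4,0.0025,-0.001,0.004,0.5,0,0.1,0.3,0,0,0,0.5,0,0,0,0,0,0,0.5]';./go.sh 0.5538 0.0415 0.013 162; python3 -m pendant '[0,0,0,0,0,0,0,0,0,0,0,0,0,0,0,0,0,0,0,0,0,0,0,0,0,0,0,0,0,0,0,0,0,0,0,0,0,0,0,0,0,0]' 60; ./go.sh 0.5538 0.0415 0.013 162
```

```text
t: 38.3
tcp_pos: [0.5533, 0.0415, 0.013]
tool_rot: [0.496, 3.101, 0.002]
contact_force: [0.5, 0.1, -0.5]
opening: 0.0425
t 38.3 tcp [0.5533 0.0415 0.013 ] psi 161.83 F [ 0.5  0.1 -0.5] open 0.0425
 turn [ 0.09  0.07 -0.17]  shift now [-0.0005  0.0001  0.    ]  shift after turn [-0.0005  0.0001  0.    ] norm 0.0
t: 38.8
tcp_pos: [0.5537, 0.042, 0.0139]
tool_rot: [0.496, 3.1, 0.003]
contact_force: [0.6, -0.5, -0.4]
opening: 0.0104
t 38.8 tcp [0.5537 0.042  0.0139] psi 161.83 F [ 0.6 -0.5 -0.4] open 0.0104
 turn [ 0.13  0.13 -0.17]  shift now [-0.0002 -0.0004  0.0009]  shift after turn [-0.0002 -0.0004  0.0009] norm 0.001
```

```bash
python3 -m pendant '[0,0,0,0,0,-0.02,0,0,0,0,0,0,-0.04,0,0,0,0,0,0,-0.04,0,0,0,0,0,0,-0.04,0,0,0,0,0,0,-0.04,0,0,0,0,0.01,0.015,0,0,0,0,0,0.018,0.026,0,0,0,0,0,0.018,0.026,0,0,0,0,0,0.018,0.026,0,0,0,0,0,0.018,0.026,0,0,0,0,0,0.018,0.026,0,0,0,0,0,0.018,0.026,0,0,0,0,0,0.018,0.026,0,0,0,0,0,0.018,0.026,0,0,0,0,0,0.018,0.026,0,0,0,0,0,0.018,0.026,0,0,0,0,0,0.018,0.026,0,0,0,0,0,0.010,0.015,0,0,0,0,0,0,0,0,0]'; ./go.sh 0.4346 0.434 0.15 180
```

```text
t: 40.38
tcp_pos: [0.4408, 0.422, 0.199]
tool_rot: [-0.511, -3.098, -0.0]
contact_force: [-1.2, -0.0, -1.3]
opening: 0.0106
t 40.38 tcp [0.4408 0.422  0.199 ] psi 161.27 F [-1.2 -0.  -1.3] open 0.0106
 turn [  0.    -0.12 -18.73]  shift now [0.0096 0.0094 0.049 ]  shift after turn [0.0062 0.012  0.049 ] norm 0.051
```

```bash
python3 -m pendant '[0,0,-5,0.002,0.006,0,0,0,0,-5,0.002,0.005,0,0,0,0,-5,0.002,0.004,0,0,0,0,-3.5,0,0,0,0,0,0,0,0,0,0,0,0,0,0,0,0,0.01,0,0,0,0,0,0,0.03,0,0,0,0,0,0,0.03,0,0,0,0,0,0,0.02,0,0,0,0,0,0,0,0,0,0,0,0,0,0,0]'; ./go.sh 0.4346 0.434 0.092 180
```

```text
t: 41.3
tcp_pos: [0.4399, 0.4328, 0.1018]
tool_rot: [-0.0, -3.141, 0.009]
contact_force: [-0.1, -0.1, -0.2]
opening: 0.0102
t 41.3 tcp [0.4399 0.4328 0.1018] psi 179.98 F [-0.1 -0.1 -0.2] open 0.0102
 turn [-0.33 -0.04 -0.02]  shift now [0.0053 0.0013 0.0098]  shift after turn [0.0053 0.0012 0.0098] norm 0.011
```

```bash
python3 -m pendant '[-0.2,0,0,0.005,0,0.006,0,0,0,0,0.001,0,0.003,0,0,0,0,0,0,0,0,0,0,0,0,0,0,0]'; ./go.sh 0.4346 0.379 0.092 180
python3 - <<'E'
from h import *
c=wrist();cv2.imwrite("pics/w29.png",c["img"][:,:,::-1])
for X in [(0.4346,0.313,0.075),(0.4346,0.313,0.124)]: print(proj(c,X))
E
```

```text
t: 41.63
tcp_pos: [0.4344, 0.4331, 0.0948]
tool_rot: [0.005, 3.14, 0.0]
contact_force: [0.2, 0.2, -0.7]
opening: 0.0105
t 41.63 tcp [0.4344 0.4331 0.0948] psi 179.81 F [ 0.2  0.2 -0.7] open 0.0105
 turn [ 0.02  0.11 -0.19]  shift now [-0.0004 -0.0541  0.0028]  shift after turn [-0.0002 -0.0541  0.0028] norm 0.054
[321.28215449   8.30758709]
[322.2587251  -37.63311039]
```

View pics/w29.png

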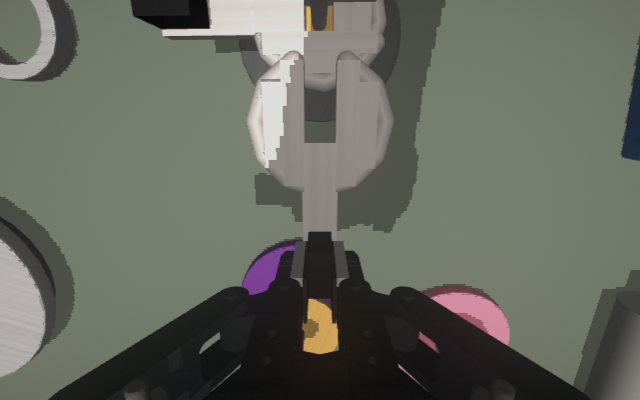

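```bash
python3 -m pendant '[0,0,0,0,-0.01,0.002,0,0,0,0,0,-0.01,0.001,0,0,0,0,0,-0.01,0,0,0,0,0,0,-0.01,0,0,0,0,0,0,-0.008,0,0,0,0,0,0,0,0,0,0,0,0,0,0,0,0]';  ./go.sh 0.4346 0.379 0.0839 180
python3 - <<'E'
from h import *
c=wrist();cv2.imwrite("pics/w30.png",c["img"][:,:,::-1])
for X in [(0.4346,0.313,0.075),(0.4346,0.313,0.124)]: print(proj(c,X))
E
```

```text
t: 42.27
tcp_pos: [0.4356, 0.3789, 0.0934]
tool_rot: [0.009, 3.136, 0.001]
contact_force: [-0.9, -0.7, -1.3]
opening: 0.0108
t 42.27 tcp [0.4356 0.3789 0.0934] psi 179.68 F [-0.9 -0.7 -1.3] open 0.0108
 turn [ 0.03  0.31 -0.32]  shift now [0.0011 0.     0.0095]  shift after turn [0.001  0.0001 0.0095] norm 0.01
[323.60280439 126.51038031]
[324.96738507 136.95912373]
```

View pics/w30.png

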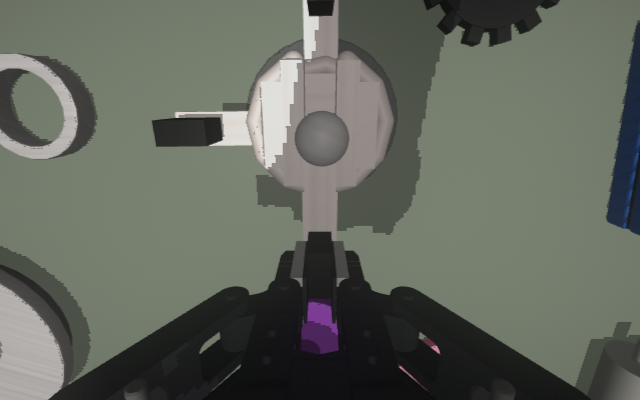

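```bash
python3 -m pendant '[0,0.2,0,0,-0.0015,0.003,0,0,0,0,0,0,0.003,0,0,0,0,0,0,0.003,0,0,0,0,0,-0.001,0.001,0,0,0,0,0,0,0,0]';  ./go.sh 0.4346 0.379 0.0839 180
```

```text
t: 42.73
tcp_pos: [0.436, 0.3785, 0.0835]
tool_rot: [0.007, 3.139, 0.004]
contact_force: [0.7, -2.7, 2.4]
opening: 0.0107
t 42.73 tcp [0.436  0.3785 0.0835] psi 179.75 F [ 0.7 -2.7  2.4] open 0.0107
 turn [ 0.14  0.16 -0.25]  shift now [ 0.0014  0.0005 -0.0004]  shift after turn [ 0.0014  0.0005 -0.0004] norm 0.002
```

```bash
python3 -m pendant '[0,0,0,0,-0.001,0,0,0,0,0,0,0,0,0.35,0,0,0,0,0,0,0.35,0,0,0,0,0,0,0.35,0,0,0,0,0,-0.015,0.35,0,0,0,0,0,-0.03,0.35,0,0,0,0,0.01,-0.04,0.35,0,0,0,0,0.02,-0.04,0.35,0,0,0,0,0.03,-0.01,0.35,0,0,0,0,0,0,0.35,0,0,0,0,0,0,0.35]';  ./go.sh 0.501 0.313 0.0738 90
python3 - <<'E'
from h import *
c=wrist();cv2.imwrite("pics/w31.png",c["img"][:,:,::-1])
s=bot.camera("scene");cv2.imwrite("pics/s31.png",cv2.resize(s["img"][140:270,250:450,::-1],None,fx=4,fy=4,interpolation=cv2.INTER_CUBIC))
E
```

```text
t: 43.65
tcp_pos: [0.4338, 0.4388, 0.2284]
tool_rot: [-0.004, -3.141, -0.007]
contact_force: [0.7, 0.2, -0.9]
opening: 0.03
t 43.65 tcp [0.4338 0.4388 0.2284] psi 179.84 F [ 0.7  0.2 -0.9] open 0.03
 turn [ 0.15 -0.23 89.84]  shift now [-0.0677 -0.1263  0.154 ]  shift after turn [-0.1258  0.0672  0.1546] norm 0.21
```

View pics/w31.png

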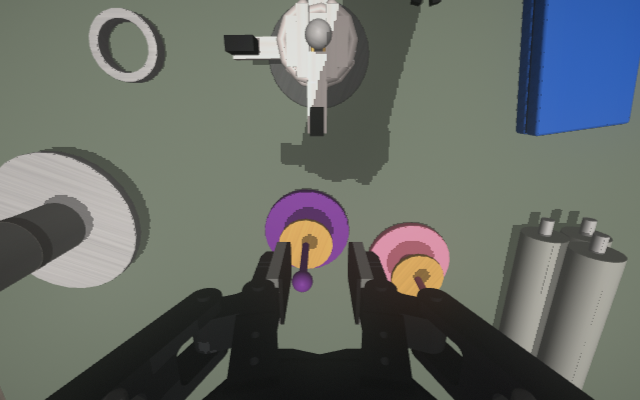

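View pics/s31.png

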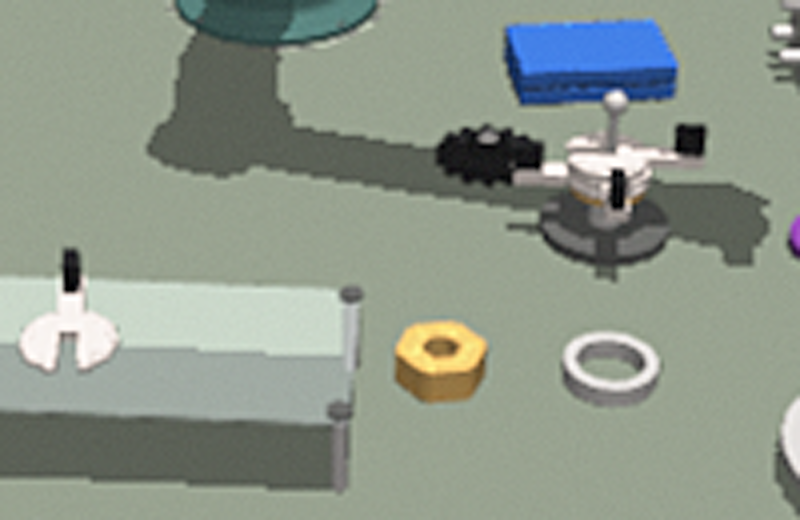

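```bash
python3 -m pendant '[0,0,7,0,0,-0.001,0.5,0,0,7,0,0,-0.001,0.5,0,0,7,0,0,-0.001,0.5,0,0,7,0,0,-0.001,0.5,0,0,7,0,0,-0.001,0.5,0,0,7,0,0,-0.001,0.5,0,0,7,0,0,-0.001,0.5,0,0,7,0,0,-0.001,0.5,0,0,7,0,0,-0.001,0.5,0,0,7,0,0,-0.001,0.5,0,0,7,0,0,-0.001,0.5,0,0,7,0,0,-0.001,0.5,0,0,7,0,0,-0.001,0.5,0,0,7,0,0,-0.001,0.5,0,0,7,0,0,-0.001,0.5,0,0,7,0,0,-0.001,0.5,0,0,7,0,0,-0.001,0.5,0,0,7,0,0,-0.001,0.5,0,0,7,0,0,-0.001,0.5]'; ./go.sh 0.605 -0.105 0.23 50
python3 -m pendant '[0,0,7,0,0,-0.001,0.5,0,0,7,0,0,-0.001,0.5,0,0,7,0,0,-0.001,0.5,0,0,7,0,0,-0.001,0.5,0,0,7,0,0,-0.001,0.5,0,0,7,0,0,-0.001,0.5,0,0,7,0,0,-0.001,0.5,0,0,7,0,0,-0.001,0.5,0,0,7,0,0,-0.001,0.5,0,0,7,0,0,-0.001,0.5,0,0,7,0,0,-0.001,0.5,0,0,7,0,0,-0.001,0.5,0,0,7,0,0,-0.001,0.5,0,0,7,0,0,-0.001,0.5,0,0,7,0,0,-0.001,0.5,0,0,7,0,0,-0.001,0.5,0,0,7,0,0,-0.001,0.5,0,0,7,0,0,-0.001,0.5,0,0,0,0,0,0,0.5]'; ./go.sh 0.605 -0.105 0.23 -84
```

```text
t: 45.33
tcp_pos: [0.4319, 0.4048, 0.2235]
tool_rot: [2.897, 1.159, -0.073]
contact_force: [0.3, -0.4, -0.5]
opening: 0.0427
t 45.33 tcp [0.4319 0.4048 0.2235] psi 43.62 F [ 0.3 -0.4 -0.5] open 0.0427
 turn [-0.07  2.93 -6.37]  shift now [-0.2264  0.4884  0.0058]  shift after turn [-0.2792  0.4603 -0.0065] norm 0.538
t: 46.92
tcp_pos: [0.4287, 0.3713, 0.2195]
tool_rot: [2.229, -2.062, -0.008]
contact_force: [0.4, 0.7, -0.7]
opening: 0.0425
t 46.92 tcp [0.4287 0.3713 0.2195] psi -85.39 F [ 0.4  0.7 -0.7] open 0.0425
 turn [ 4.69 -3.83 -1.54]  shift now [ 0.4885 -0.1388  0.0114]  shift after turn [ 0.4921 -0.1256 -0.0105] norm 0.508
```

```bash
python3 -m pendant '[0.6,-0.5,-0.2,0.02,-0.005,0,0.5,0.6,-0.5,-0.2,0.033,-0.008,0,0.5,0.6,-0.5,-0.2,0.033,-0.008,0,0.5,0.6,-0.5,-0.2,0.033,-0.008,0,0.5,0.6,-0.5,-0.2,0.033,-0.008,0,0.5,0.6,-0.5,-0.2,0.033,-0.008,0,0.5,0.6,-0.5,-0.2,0.033,-0.008,0,0.5,0.5,-0.3,0,0.033,-0.009,0,0.5,0,0,0,0.033,-0.009,0,0.5,0,0,0,0.033,-0.009,0,0.5,0,0,0,0.033,-0.009,0,0.5,0,0,0,0.033,-0.009,-0.002,0.5,0,0,0,0.033,-0.009,-0.002,0.5,0,0,0,0.033,-0.008,-0.002,0.5,0,0,0,0.033,-0.008,-0.002,0.5,0,0,0,0.02,-0.008,-0.002,0.5,0,0,0,0,0,0,0.5,0,0,0,0,0,0,0.5]'; ./go.sh 0.605 -0.105 0.23 -84
python3 - <<'E'
from h import *
c=wrist();cv2.imwrite("pics/w32.png",c["img"][:,:,::-1])
E
```

```text
t: 48.42
tcp_pos: [0.6114, -0.1488, 0.2182]
tool_rot: [2.37, -2.029, -0.033]
contact_force: [0.0, 1.7, -1.1]
opening: 0.0428
t 48.42 tcp [ 0.6114 -0.1488  0.2182] psi -81.12 F [ 0.   1.7 -1.1] open 0.0428
 turn [1.72 0.06 2.88]  shift now [-0.0443 -0.0001 -0.0117]  shift after turn [-0.0442  0.0018 -0.0118] norm 0.046
```

View pics/w32.png

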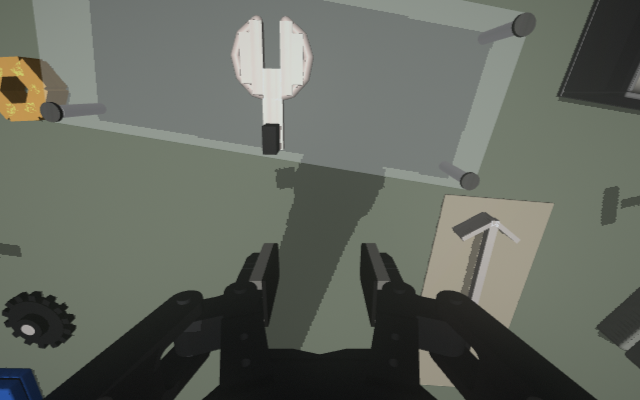

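```bash
python3 - <<'E'
from d import *
c=wrist(); h,l,phi=disc(c,(272,57),(271,139),.065); o=onz(c,(271,153),.099); u=np.array([np.cos(np.radians(phi)),np.sin(np.radians(phi)),0]); print(o, o-.012*u)
E
./go.sh 0.645 -0.1015 0.13 -84
```

```text
hub [ 0.7154 -0.092   0.075 ] lug [ 0.6501 -0.1015  0.099 ] dist 0.066 phi -171.7 psi -81.7
[ 0.63807683 -0.10273808  0.099     ] [ 0.64995215 -0.10101274  0.099     ]
t 48.52 tcp [ 0.6113 -0.1475  0.2184] psi -81.07 F [-0.4  0.8 -0.2] open 0.0427
 turn [1.71 0.06 2.93]  shift now [-0.04   -0.043   0.0873]  shift after turn [-0.0422 -0.0383  0.0884] norm 0.105
```

```bash
python3 -m pendant '[0.4,0,0.3,-0.009,-0.009,0.015,0.5,0.4,0,0.3,-0.009,-0.009,0.017,0.5,0.4,0,0.2,-0.009,-0.009,0.017,0.5,0.3,0,0,-0.008,-0.009,0.017,0.5,0,0,0,-0.004,-0.006,0.015,0.5,0,0,0,0,0,0,0.5,0,0,0,0,0,0,0.5]'; ./go.sh 0.649 -0.1015 0.078 -82
python3 - <<'E'
from h import *
c=wrist();cv2.imwrite("pics/w33.png",c["img"][:,:,::-1])
E
```

```text
t: 49.1
tcp_pos: [0.644, -0.0897, 0.1345]
tool_rot: [-2.389, 2.035, 0.012]
contact_force: [-0.1, -0.2, 0.1]
opening: 0.0427
t 49.1 tcp [ 0.644  -0.0897  0.1345] psi -80.85 F [-0.1 -0.2  0.1] open 0.0427
 turn [0.17 0.44 1.15]  shift now [ 0.0129 -0.0032  0.0564]  shift after turn [ 0.0124 -0.0033  0.0565] norm 0.058
```

View pics/w33.png

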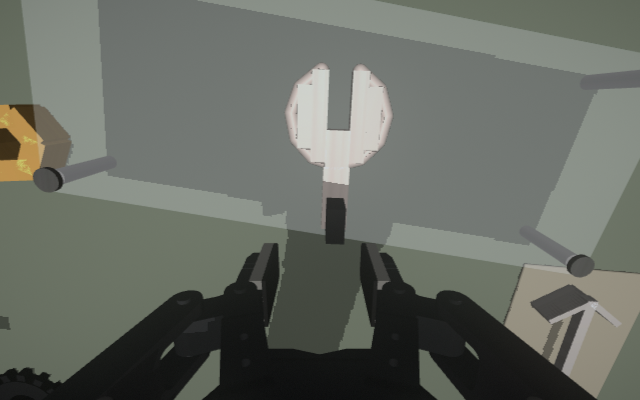

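```bash
python3 - <<'E'
from d import *
c=wrist(); 
for zb in(.06,.065,.07): h,l,phi=disc(c,(339,116),(335.5,224),zb)
o=onz(c,(335.5,243),.099); u=np.array([np.cos(np.radians(phi)),np.sin(np.radians(phi)),0]); print(o, o-.012*u)
E
python3 -m pendant '[0.1,0.3,0.5,0.011,-0.003,0.015,0.5,0.1,0.1,0.3,0.001,0,0.015,0.5,0,0,0,0,0,0.013,0.5,0,0,0,0,0,0,0.5,0,0,0,0,0,0,0.5]';./go.sh 0.649 -0.1015 0.078 -82
```

```text
hub [ 0.7154 -0.0911  0.07  ] lug [ 0.6487 -0.0997  0.094 ] dist 0.0672 phi -172.7 psi -82.7
hub [ 0.7156 -0.0908  0.075 ] lug [ 0.6508 -0.0991  0.099 ] dist 0.0654 phi -172.7 psi -82.7
hub [ 0.7158 -0.0905  0.08  ] lug [ 0.6528 -0.0985  0.104 ] dist 0.0635 phi -172.8 psi -82.8
[ 0.63759572 -0.10142802  0.099     ] [ 0.64950026 -0.09991748  0.099     ]
t: 49.62
tcp_pos: [0.6516, -0.1056, 0.0969]
tool_rot: [-2.369, 2.055, -0.015]
contact_force: [0.6, 0.2, 0.3]
opening: 0.0426
t 49.62 tcp [ 0.6516 -0.1056  0.0969] psi -81.89 F [0.6 0.2 0.3] open 0.0426
 turn [-0.59 -0.21  0.11]  shift now [-0.0045  0.0022  0.0189]  shift after turn [-0.0044  0.002   0.0189] norm 0.02
```

```bash
python3 -m pendant '[-0.3,-0.2,0.3,-0.005,0.001,0.006,0.5,-0.2,0,0.2,0,0,0.006,0.5,0,0,0,0,0,0,0.5,0,0,0,0,0,0,0.5]';./go.sh 0.6495 -0.1005 0.078 -82.5
python3 - <<'E'
from d import *
c=wrist();cv2.imwrite("pics/w34.png",c["img"][:,:,::-1])
print(proj(c,(0.6495,-0.1003,0.099)))
E
```

```text
t: 49.95
tcp_pos: [0.651, -0.1006, 0.0865]
tool_rot: [-2.361, 2.068, -0.005]
contact_force: [-0.1, 0.1, 1.0]
opening: 0.0428
t 49.95 tcp [ 0.651  -0.1006  0.0865] psi -82.45 F [-0.1  0.1  1. ] open 0.0428
 turn [-0.24 -0.02  0.05]  shift now [-0.0003  0.0015  0.0085]  shift after turn [-0.0003  0.0015  0.0085] norm 0.009
[317.24632924 274.31915172]
```

View pics/w34.png

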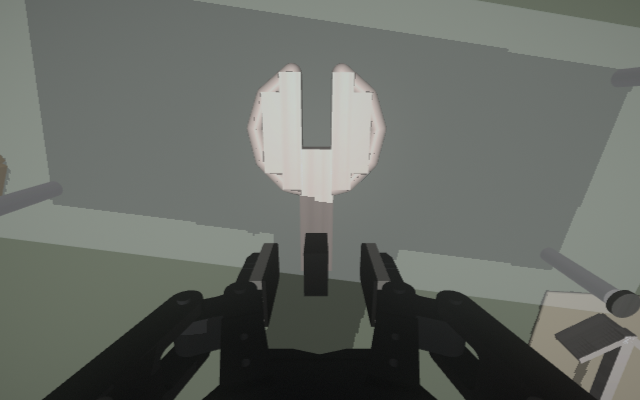

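```bash
python3 -m pendant '[-0.2,0,0,0,0.0015,0.006,0.5,0,0,0,0,0,0.003,0.5,0,0,0,0,0,0,0.5]';./go.sh 0.6495 -0.1005 0.078 -82.5;python3 -m pendant '[0,0,0,0,0,0,0,0,0,0,0,0,0,0,0,0,0,0,0,0,0,0,0,0,0,0,0,0,0,0,0,0,0,0,0,0,0,0,0,0,0,0]' 60; ./go.sh 0.6495 -0.1005 0.078 -82.5
```

```text
t: 50.25
tcp_pos: [0.6499, -0.1007, 0.0774]
tool_rot: [-2.363, 2.069, -0.002]
contact_force: [0.4, 0.2, -0.6]
opening: 0.0428
t 50.25 tcp [ 0.6499 -0.1007  0.0774] psi -82.42 F [ 0.4  0.2 -0.6] open 0.0428
 turn [-0.09 -0.03  0.08]  shift now [-0.0003  0.0003 -0.0006]  shift after turn [-0.0003  0.0003 -0.0006] norm 0.001
t: 50.75
tcp_pos: [0.6497, -0.1005, 0.0772]
tool_rot: [-2.363, 2.069, -0.001]
contact_force: [-1.0, 0.4, 1.4]
opening: 0.0108
t 50.75 tcp [ 0.6497 -0.1005  0.0772] psi -82.41 F [-1.   0.4  1.4] open 0.0108
 turn [-0.05 -0.01  0.09]  shift now [-0.0001  0.0002 -0.0008]  shift after turn [-0.0001  0.0002 -0.0008] norm 0.001
```

```bash
python3 -m pendant '[0,0,0,0,0,-0.02,0,0,0,0,0,0,-0.04,0,0,0,0,0,0,-0.04,0,0,0,0.6,-0.015,0.01,-0.03,0,0,0,0.6,-0.029,0.02,0,0,0,0,0.6,-0.029,0.02,0,0,0,0,0.6,-0.029,0.02,0,0,0,0,0.6,-0.029,0.02,0,0,0,0,0.6,-0.029,0.02,0,0,0,0,0.6,-0.029,0.02,0,0,0,0,0.6,-0.029,0.02,0,0,0,0,0.6,-0.029,0.02,0,0,0,0,0.6,-0.029,0.02,0,0,0,0,0.6,-0.029,0.02,0,0,0,0,0,-0.029,0.02,0,0,0,0,0,-0.029,0.02,0,0,0,0,0,-0.02,0.016,0,0,0,0,0,-0.01,0.01,0,0,0,0,0,0,0,0,0]';./go.sh 0.3135 0.313 0.2 -90
```

```text
t: 52.33
tcp_pos: [0.3346, 0.2873, 0.211]
tool_rot: [2.224, -2.216, 0.001]
contact_force: [-0.1, 0.1, -2.0]
opening: 0.0103
t 52.33 tcp [0.3346 0.2873 0.211 ] psi -89.79 F [-0.1  0.1 -2. ] open 0.0103
 turn [ 0.03 -0.09  0.21]  shift now [-0.0258  0.021   0.0109]  shift after turn [-0.0257  0.0211  0.011 ] norm 0.035
```

```bash
python3 -m pendant '[0,0,0,-0.014,0.012,0,0,0,0,0,-0.012,0.009,0,0,0,0,0,0,0,0.01,0,0,0,0,0,0,0.03,0,0,0,0,0,0,0.03,0,0,0,0,0,0,0.025,0,0,0,0,0,0,0.008,0,0,0,0,0,0,0,0,0,0,0,0,0,0,0]';./go.sh 0.3135 0.313 0.1 -90
```

```text
t: 53.08
tcp_pos: [0.3185, 0.3085, 0.1036]
tool_rot: [-2.218, 2.222, -0.008]
contact_force: [-0.2, 0.0, -1.5]
opening: 0.011
t 53.08 tcp [0.3185 0.3085 0.1036] psi -90.1 F [-0.2  0.  -1.5] open 0.011
 turn [-0.27 -0.14 -0.1 ]  shift now [-0.0045  0.005   0.0036]  shift after turn [-0.0045  0.005   0.0036] norm 0.008
```

```bash
python3 -m pendant '[-0.2,0,0,-0.005,0.004,0.003,0,0,0,0,0,0,0.001,0,0,0,0,0,0,0,0,0,0,0,0,0,0,0]';./go.sh 0.3685 0.313 0.1 -90
python3 - <<'E'
from h import *
c=wrist();cv2.imwrite("pics/w35.png",c["img"][:,:,::-1])
for X in [(0.4346,0.313,0.085),(0.4346,0.313,0.124)]: print(proj(c,X))
E
```

```text
t: 53.42
tcp_pos: [0.3169, 0.3151, 0.1026]
tool_rot: [-2.214, 2.222, -0.004]
contact_force: [0.2, 0.4, -1.1]
opening: 0.0106
t 53.42 tcp [0.3169 0.3151 0.1026] psi -90.21 F [ 0.2  0.4 -1.1] open 0.0106
 turn [-0.33  0.1  -0.21]  shift now [ 0.0019 -0.0516  0.0029]  shift after turn [ 0.0021 -0.0516  0.0026] norm 0.052
[322.60465648  16.89082686]
[323.57426899 -14.02635277]
```

View pics/w35.png

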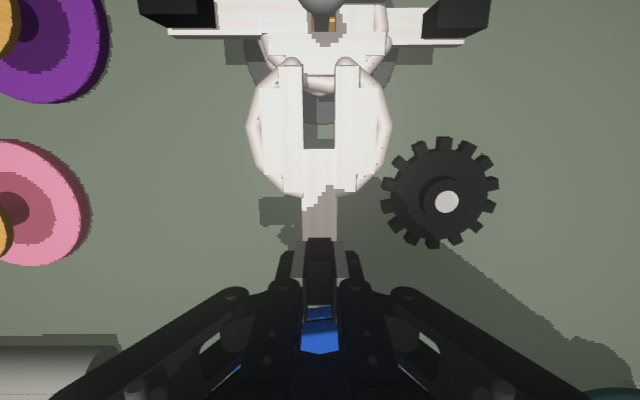

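```bash
python3 -m pendant '[-0.1,0,-0.1,0.001,-0.01,0.002,0,0,0,0,0,-0.01,0,0,0,0,0,0,-0.01,0,0,0,0,0,0,-0.01,0,0,0,0,0,0,-0.007,0,0,0,0,0,0,0,0,0,0,0,0,0,0,0,0]';  ./go.sh 0.3685 0.313 0.0922 -90
python3 - <<'E'
from h import *
c=wrist();cv2.imwrite("pics/w36.png",c["img"][:,:,::-1])
for X in [(0.4346,0.313,0.085),(0.4346,0.313,0.124)]: print(proj(c,X))
E
```

```text
t: 54.05
tcp_pos: [0.3719, 0.3142, 0.1022]
tool_rot: [-2.211, 2.22, -0.004]
contact_force: [0.3, -0.7, -1.2]
opening: 0.0105
t 54.05 tcp [0.3719 0.3142 0.1022] psi -90.22 F [ 0.3 -0.7 -1.2] open 0.0105
 turn [-0.44  0.25 -0.22]  shift now [0.0012 0.0035 0.0099]  shift after turn [0.0012 0.0034 0.01  ] norm 0.011
[320.80639314 136.07081631]
[320.84870389 145.91598566]
```

View pics/w36.png

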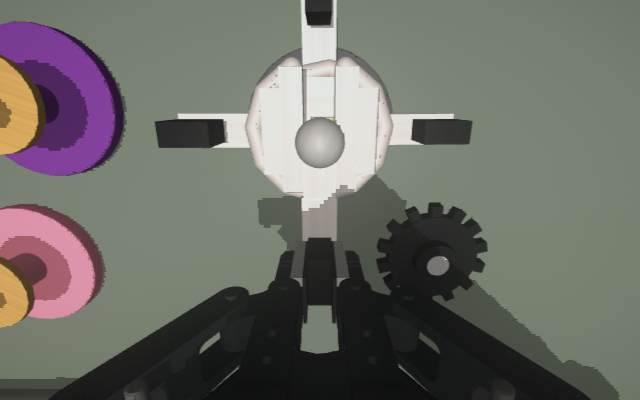

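```bash
python3 -m pendant '[-0.2,0.1,0,0,0.002,0.003,0,0,0,0,0,0,0.003,0,0,0,0,0,0,0.003,0,0,0,0,0,0,0.001,0,0,0,0,0,0,0,0]';  ./go.sh 0.370 0.313 0.0922 -90
```

```text
t: 54.52
tcp_pos: [0.3685, 0.3144, 0.0918]
tool_rot: [-2.217, 2.22, -0.002]
contact_force: [0.9, -2.2, 3.0]
opening: 0.0109
t 54.52 tcp [0.3685 0.3144 0.0918] psi -90.08 F [ 0.9 -2.2  3. ] open 0.0109
 turn [-0.22  0.11 -0.09]  shift now [ 0.0014 -0.0015 -0.0004]  shift after turn [ 0.0014 -0.0015 -0.0004] norm 0.002
```

Seated with contact. Release, rise, and look.

```bash
python3 -m pendant '[0,0,0,0,-0.0015,0,0,0,0,0,0,0,0,0.35,0,0,0,0,0,0,0.35,0,0,0,0,0,0,0.35,0,0,0,0,0,-0.015,0.35,0,0,0,0,0,-0.03,0.35,0,0,0,0,0.0,-0.04,0.35,0,0,0,0,0.01,-0.04,0.35,0,0,0,0,0.01,-0.02,0.35,0,0,0,0,0,0,0.35,0,0,0,0,0,0,0.35]';  ./go.sh 0.370 0.313 0.0922 -90
python3 - <<'E'
from h import *
c=wrist();cv2.imwrite("pics/w37.png",c["img"][:,:,::-1])
s=bot.camera("scene");cv2.imwrite("pics/s37.png",cv2.resize(s["img"][140:270,250:450,::-1],None,fx=4,fy=4,interpolation=cv2.INTER_CUBIC))
t=bot.camera("top");cv2.imwrite("pics/t37.png",cv2.resize(t["img"][125:285,235:475,::-1],None,fx=3.3,fy=3.3,interpolation=cv2.INTER_CUBIC))
E
```

```text
t: 55.43
tcp_pos: [0.3474, 0.3146, 0.242]
tool_rot: [-2.221, 2.219, -0.001]
contact_force: [0.6, -0.2, 0.2]
opening: 0.0303
t 55.43 tcp [0.3474 0.3146 0.242 ] psi -89.94 F [ 0.6 -0.2  0.2] open 0.0303
 turn [-0.09  0.04  0.06]  shift now [ 0.0018 -0.0224  0.1498]  shift after turn [ 0.0016 -0.0226  0.1498] norm 0.152
```

View pics/w37.png

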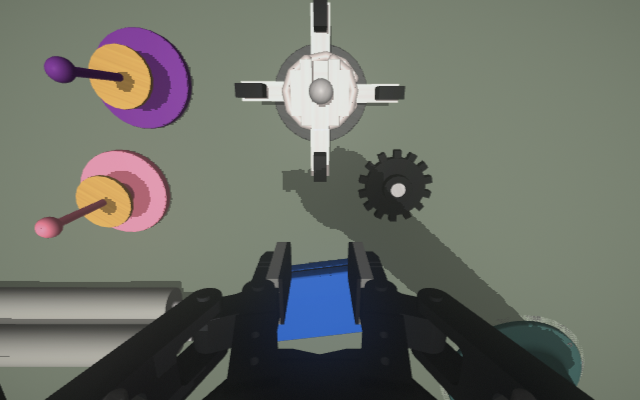

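View pics/s37.png

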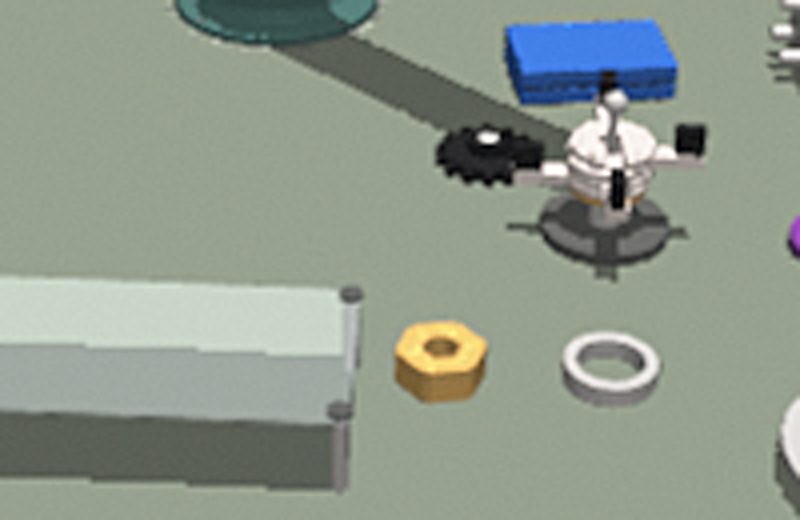

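View pics/t37.png

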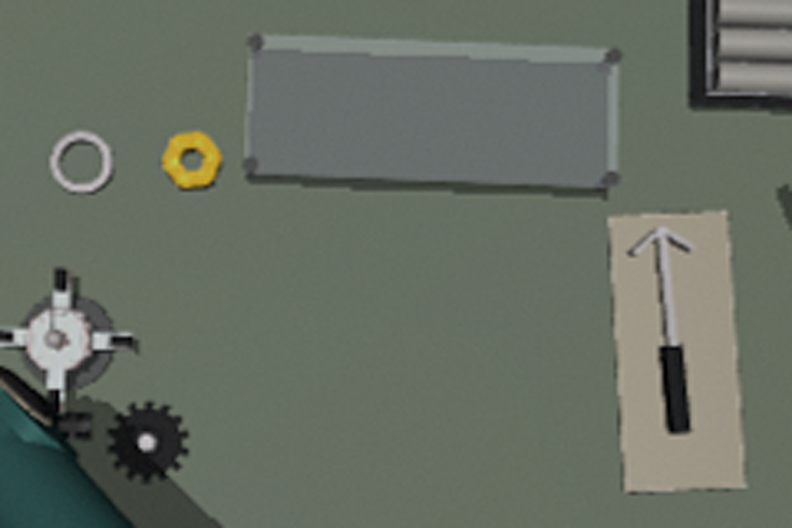

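```bash
python3 -m pendant '[0,0,0,0,0,-0.02,0.35,0,0,0,0.0,0.0,-0.02,0.35,0,0,0,0,0,0,0.35,0,0,0,0,0,0,0.35]'; python3 - <<'E'
from d import *
c=wrist(); w=cv2.resize(c["img"][0:190,220:420,::-1],None,fx=2.8,fy=2.8,interpolation=cv2.INTER_CUBIC)
s=bot.camera("scene");z=cv2.resize(s["img"][150:215,370:435,::-1],None,fx=8,fy=8,interpolation=cv2.INTER_CUBIC)
cv2.imwrite("pics/z1.png",w);cv2.imwrite("pics/z2.png",z)
t=bot.camera("top");f=lambda u,v:(235+(u+.5)/3.3-.5,125+(v+.5)/3.3-.5)
for p,zz in(((660,230),.031),((688,430),.033),((630,252),.031),((690,249),.031)):print(onz(t,f(*p),zz))
for p in((609,216),(727,211),(626,491),(745,487)):print(onz(t,f(*p),.003))
E
```

```text
t: 55.92
tcp_pos: [0.3457, 0.311, 0.2739]
tool_rot: [2.208, -2.21, -0.001]
contact_force: [0.2, -0.6, -1.4]
opening: 0.03
[ 0.5798321  -0.36530862  0.031     ]
[ 0.35312271 -0.39885593  0.033     ]
[ 0.55351521 -0.33119044  0.031     ]
[ 0.55905043 -0.39991737  0.031     ]
[ 0.5972635  -0.31269795  0.003     ]
[ 0.607333   -0.45021706  0.003     ]
[ 0.28085309 -0.33622094  0.003     ]
[ 0.28934825 -0.47303795  0.003     ]
```

View pics/z1.png

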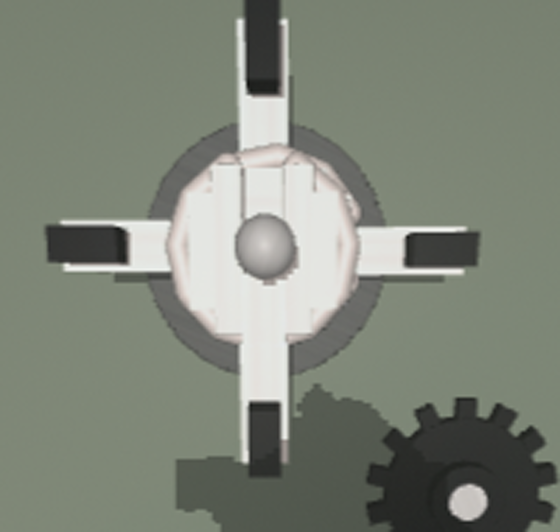

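View pics/z2.png

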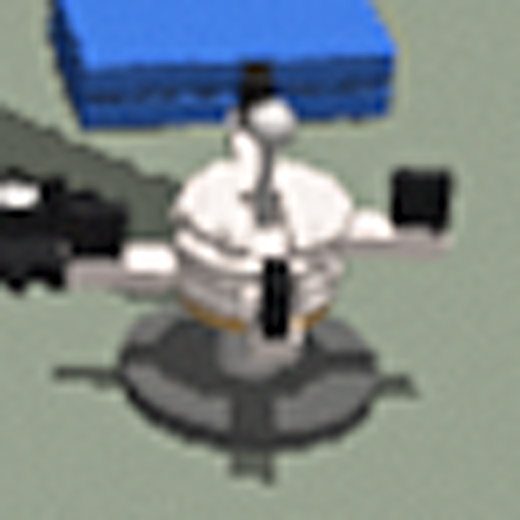

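```bash
python3 - <<'E'
from h import *
s=bot.camera("scene");cv2.imwrite("pics/z3.png",cv2.resize(s["img"][155:235,150:240,::-1],None,fx=7,fy=7,interpolation=cv2.INTER_CUBIC))
E
```

```text
(no output)
```

View pics/z3.png

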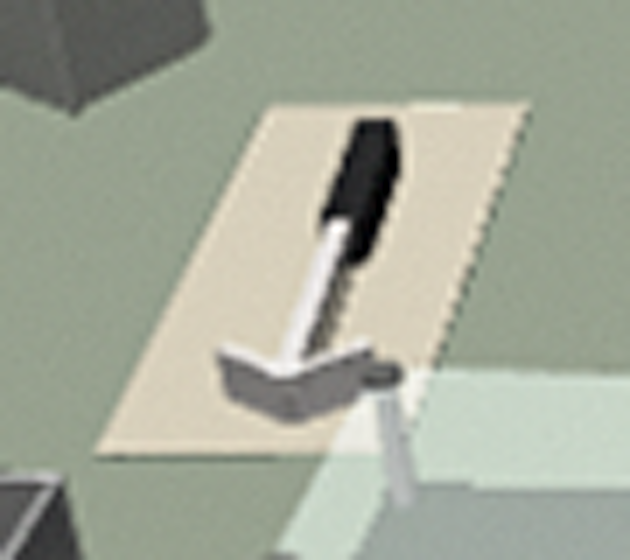

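The hook lies level and wholly on the mat: blade at crop (290,380), handle at (365,180). Handing in.

```bash
python3 - <<'E'
from station import bot
print(bot.close_job(), bot.observe()["t"])
E
```

```text
the job is handed in; nothing more can be done
the job is handed in; nothing more can be done
```

All four slotted discs are on the grey-footed hanger, the hook is back on its mat, and I handed the job in at about 56 s.

- **What I did:** I used the hook to drag discs a and b out from under the guard, then laid it back on the mat. From the bottom up, the stack is a (lug to -y), c (+x), b (+y) and d (-x).
- **Stack:** In the last wrist and scene pictures all four discs look flat. The lugs are a quarter turn apart, with the rod at the inner end of the slot as far as the ball lets me see.
- **Hook:** It moved a few centimetres on the mat after I laid it down, while I was working elsewhere. I did not re-lay it, since it still lies level with all its edges at least about 15 mm inside the mat.
- **Bystanders:** The nut, sprocket and race sit where they started, and I did not touch the purple and pink hangers.
- **Forces:** The readings I took stayed under about 8 N.
- **Limits of the checks:** Height estimates from two overhead views of the hook and of disc a's lug disagreed with each other, because both cameras look almost straight down. I used the given heights for the grasps. The scene and top cameras together put the pan at 49 mm, against the 50 mm given.

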